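Comb the rods into the grooved tray and line up the end plates for the laser welder

TASK

Set out the next batch for the laser welder. Take the rake from its rest and comb it across the tray until every loose rod lies down in a groove of its own, without touching the polished rods with the gripper, then put the rake back on its rest. Also nudge the loose plates into an even row along the fence, one to a stop pad, each lying flat with a short edge flush against its pad and centred on it, and leave the other things where they are.

Things in the scene. Friction and masses are not known exactly. Their poses are not given: they have to be found in the camera images.
- tray: Fixed black tray, 160 x 292 mm. Origin: centre of underside; x along its grooves, y across, z up. Nine grooves at y = -104 to +104 mm, 26 mm apart, each 18 wide, 14 deep, floor at z = 6 mm, parted by 8 mm round-topped ridges of z = 20 mm. Past the outer grooves ramps rise from z = 20 at y = +-113 to z = 31 at +-140 mm. Rim 34 mm high, inside 144 mm (x) by 280 mm (y).
- rest: Fixed grey rake rest, 170 x 50 mm. Origin: centre of underside; x along its length. Two uprights at x = +-65 mm have saddles at z = 34 mm, 28 mm wide between 8 mm lips. The rake's cross bar lies along x on both saddles, tines hanging between the uprights: the parked rake's origin is 10 mm above the rest's, x axes parallel (either way round).
- rake: Loose hand rake, 0.3 kg, parked upright on the rest. Origin: middle of the row of tine tips; x along the cross bar, y its thickness, z up. Six steel tines, 8 mm thick, 24 mm long, at x = -48 to +48 mm; above them a cross bar 146 x 20 mm, z = 24 to 39 mm; on its middle an upright black grip post 32 mm (x) by 24 mm (y), z = 39 to 109 mm.
- fence: Fixed aluminium rail, 290 mm along its y axis, 14 mm high, with four brass stop pads on the side towards the robot, each 50 mm wide (as a plate) and 14 mm high. Origin: at table height in the plane of the pads' contact faces, at the rail's middle; x points from the pads into the rail, so pad faces are the plane x = 0 and plates come from negative x.
- pad1 (a point): Middle of the contact face of a stop pad, at table height, at y = -120 mm on the fence; axes as the fence's. A plate that is flush and centred on it has its own origin at x = -35 mm, y = 0 here.
- pad2 (a point): Middle of the contact face of a stop pad, at table height, at y = -40 mm on the fence; axes as the fence's. A plate that is flush and centred on it has its own origin at x = -35 mm, y = 0 here.
- pad3 (a point): Middle of the contact face of a stop pad, at table height, at y = 40 mm on the fence; axes as the fence's. A plate that is flush and centred on it has its own origin at x = -35 mm, y = 0 here.
- pad4 (a point): Middle of the contact face of a stop pad, at table height, at y = 120 mm on the fence; axes as the fence's. A plate that is flush and centred on it has its own origin at x = -35 mm, y = 0 here.
- rod1: Loose polished (slippery) steel rod, 14 mm diameter, 120 mm long, 0.12 kg, lying askew on the tray's ridges at the start (may be absent). Origin: its middle, on its axis; x axis along the rod. Down in a groove its origin is 13 mm above the tray's; on top of the ridges 27 mm.
- rod2: Loose polished (slippery) steel rod, 14 mm diameter, 120 mm long, 0.12 kg, lying askew on the tray's ridges at the start (may be absent). Origin: its middle, on its axis; x axis along the rod. Down in a groove its origin is 13 mm above the tray's; on top of the ridges 27 mm.
- rod3: Loose polished (slippery) steel rod, 14 mm diameter, 120 mm long, 0.12 kg, lying askew on the tray's ridges at the start (may be absent). Origin: its middle, on its axis; x axis along the rod. Down in a groove its origin is 13 mm above the tray's; on top of the ridges 27 mm.
- rod4: Loose polished (slippery) steel rod, 14 mm diameter, 120 mm long, 0.12 kg, lying askew on the tray's ridges at the start (may be absent). Origin: its middle, on its axis; x axis along the rod. Down in a groove its origin is 13 mm above the tray's; on top of the ridges 27 mm.
- rod5: Loose polished (slippery) steel rod, 14 mm diameter, 120 mm long, 0.12 kg, lying askew on the tray's ridges at the start (may be absent). Origin: its middle, on its axis; x axis along the rod. Down in a groove its origin is 13 mm above the tray's; on top of the ridges 27 mm.
- plate1: Loose flat steel end plate, 70 (x) x 50 (y) x 10 (z) mm, with a round boss (24 mm diameter, 12 mm high, top at z = 22 mm) on its middle, 0.27 kg, lying flat on the table askew in front of the fence (may be absent). Origin: centre of its underside. It slides on the table.
- plate2: Loose flat steel end plate, 70 (x) x 50 (y) x 10 (z) mm, with a round boss (24 mm diameter, 12 mm high, top at z = 22 mm) on its middle, 0.27 kg, lying flat on the table askew in front of the fence (may be absent). Origin: centre of its underside. It slides on the table.
- plate3: Loose flat steel end plate, 70 (x) x 50 (y) x 10 (z) mm, with a round boss (24 mm diameter, 12 mm high, top at z = 22 mm) on its middle, 0.27 kg, lying flat on the table askew in front of the fence (may be absent). Origin: centre of its underside. It slides on the table.
- plate4: Loose flat steel end plate, 70 (x) x 50 (y) x 10 (z) mm, with a round boss (24 mm diameter, 12 mm high, top at z = 22 mm) on its middle, 0.27 kg, lying flat on the table askew in front of the fence (may be absent). Origin: centre of its underside. It slides on the table.
- bottle: Bystander: white plastic bottle, 60 mm diameter, 170 mm high, left of the tray. Origin: centre of its underside.
- driver: Bystander: screwdriver, 190 mm long, lying beyond the work.
- case: Bystander: flat black instrument case, 90 x 170 x 26 mm, right of the fence. Origin: centre of its underside.
There are look-alikes about, which are no part of the job. Leave any blue look-alike of the rest alone.

How it is judged (in metres and radians):
On the way, in this order (a step that is already met when the one before it is completed fails the run):
1. the rake is lifted from its rest (distance between rake and rest above 0.06 m), for 0.2 s.
2. every rod lies down in a groove of the tray (z of rod1 in the frame of tray between 0.008 and 0.0165 m and angle between the x axis of each of rod1, rod2, rod3, rod4, rod5 and the x axis of tray, either way round below 0.06 rad and horizontal distance between each of rod1, rod2, rod3, rod4, rod5 and tray below 0.125 m and z of rod2 in the frame of tray between 0.008 and 0.0165 m and z of rod3 in the frame of tray between 0.008 and 0.0165 m and z of rod4 in the frame of tray between 0.008 and 0.0165 m and z of rod5 in the frame of tray between 0.008 and 0.0165 m), for 0.3 s.
3. the rake is back on its rest (horizontal distance between rake and rest below 0.012 m and z of rake in the frame of rest between 0.006 and 0.014 m and angle between the x axis of rake and the x axis of rest, either way round below 0.1 rad and angle between rake's own z axis and vertical below 0.1 rad and linear speed of rake below 0.02 m/s), for 0.2 s.
At the end, for the whole second after the job is handed in: Rods at rest down in grooves (within 3.5 mm of seated height, 0.06 rad of the groove); rake on its rest (within 12 mm, 4 mm in height, 0.1 rad); plates flat and at rest, a short edge within 2.5 mm of a pad's face, centred within 7 mm, square within 0.06 rad (all of step 2 and all of step 3 and angle between the x axis of each of plate1, plate2, plate3, plate4 and the x axis of fence, either way round below 0.06 rad and height (world z) of each of plate1, plate2, plate3, plate4 below 0.004 m and linear speed of each of plate1, plate2, plate3, plate4 below 0.01 m/s and ((x of plate1 in the frame of pad1 between -0.0385 and -0.0325 m and y of plate1 in the frame of pad1 between -0.007 and 0.007 m) or (x of plate1 in the frame of pad2 between -0.0385 and -0.0325 m and y of plate1 in the frame of pad2 between -0.007 and 0.007 m) or (x of plate1 in the frame of pad3 between -0.0385 and -0.0325 m and y of plate1 in the frame of pad3 between -0.007 and 0.007 m) or (x of plate1 in the frame of pad4 between -0.0385 and -0.0325 m and y of plate1 in the frame of pad4 between -0.007 and 0.007 m)) and ((x of plate2 in the frame of pad1 between -0.0385 and -0.0325 m and y of plate2 in the frame of pad1 between -0.007 and 0.007 m) or (x of plate2 in the frame of pad2 between -0.0385 and -0.0325 m and y of plate2 in the frame of pad2 between -0.007 and 0.007 m) or (x of plate2 in the frame of pad3 between -0.0385 and -0.0325 m and y of plate2 in the frame of pad3 between -0.007 and 0.007 m) or (x of plate2 in the frame of pad4 between -0.0385 and -0.0325 m and y of plate2 in the frame of pad4 between -0.007 and 0.007 m)) and ((x of plate3 in the frame of pad1 between -0.0385 and -0.0325 m and y of plate3 in the frame of pad1 between -0.007 and 0.007 m) or (x of plate3 in the frame of pad2 between -0.0385 and -0.0325 m and y of plate3 in the frame of pad2 between -0.007 and 0.007 m) or (x of plate3 in the frame of pad3 between -0.0385 and -0.0325 m and y of plate3 in the frame of pad3 between -0.007 and 0.007 m) or (x of plate3 in the frame of pad4 between -0.0385 and -0.0325 m and y of plate3 in the frame of pad4 between -0.007 and 0.007 m)) and ((x of plate4 in the frame of pad1 between -0.0385 and -0.0325 m and y of plate4 in the frame of pad1 between -0.007 and 0.007 m) or (x of plate4 in the frame of pad2 between -0.0385 and -0.0325 m and y of plate4 in the frame of pad2 between -0.007 and 0.007 m) or (x of plate4 in the frame of pad3 between -0.0385 and -0.0325 m and y of plate4 in the frame of pad3 between -0.007 and 0.007 m) or (x of plate4 in the frame of pad4 between -0.0385 and -0.0325 m and y of plate4 in the frame of pad4 between -0.007 and 0.007 m)) and linear speed of each of rod1, rod2, rod3, rod4, rod5 below 0.02 m/s); the robot touches nothing.
It fails at once if the gripper's fingers touch a rod (contact force between the fingers and rod1 above 0.5 N or contact force between the fingers and rod2 above 0.5 N or contact force between the fingers and rod3 above 0.5 N or contact force between the fingers and rod4 above 0.5 N or contact force between the fingers and rod5 above 0.5 N).
It fails at once if a bystander (bottle, screwdriver, case) is moved more than 30 mm (distance of any of bottle, driver, case from where it was at the start of the episode above 0.03 m).
Of rod1, rod2, rod3, rod4, rod5 only 3 to 5 are there at a start; the rules pass over those that are not, and their reading is None.
Of plate1, plate2, plate3, plate4 only 3 to 4 are there at a start; the rules pass over those that are not, and their reading is None.
At some moment in a run one of plate1, plate2, plate3, plate4 may be knocked a few centimetres aside while the robot is not near it.
It also fails if it takes over 208 s, if anything falls off the work surface, if the arm or the gripper's body presses on something with over 40 N, if the wrist force passes 120 N, or if a joint passes its speed limit or range.

ROBOT

A 6-joint arm with a two-finger parallel gripper is mounted at the origin on the work surface. World frame = base frame: x ahead of the robot, y to its left, z up, the work surface at z = 0. Lengths are in m, angles in degrees, forces in N, time in s.
With the tool pointing down it reaches from about 0.35 to 0.875 m from the base axis. Payload 4.2 kg.
Tool frame: the origin (TCP) lies between the finger pads; the fingertips stand 19 mm ahead of it and the grasp point (between the pads) is the TCP; z points along the fingers, y is the line along which they close (so a half turn about z gives the same grasp; the last joint's range is limited). The gripper opens to 87 mm and grips with 3 to 60 N. Pads are 19 mm wide; open, the fingers measure 117 mm over their backs; the gripper's body (75 mm by 190 mm) begins 51 mm behind the grasp point.
Start: joints at [-49.641, 22.042, 0.453, 0, -68.411, -14.817], TCP at [0.269, -0.564, 0.242] pointing down, gripper open.
Joint ranges: [-179.83, 179.83], [-69.29, 118.12], [-61.27, 80.66], [-181.25, 117.63], [-171.15, -9.14], [-177.46, 177.46]. Speed limits (degrees/s): [159.86, 159.86, 180, 180, 180, 180].

INTERFACE

Orientations are given as a 3x3 rotation matrix whose columns are the frame's x, y, z axes.
In Python, from station import r gives the robot as it stands.
- The arm moves only by the tool drive_tool, never from a script. Its argument "steps" is one flat list of numbers, 7 for each row, row after row: the turn, a rotation vector about the tool's x, y, z in rad, then the shift along the tool's x, y, z in m, then the opening, from 0 (shut) to 1 (fully open). A call has 1 to 10 rows; each row shifts and turns the commanded pose from where the row before left it, along the tool's axes as they then stand; what a row does not reach is not made up. A row lasts 1/12 s, in which the tool goes at most 41.7 mm and 7.16 degrees, less where a joint would pass 70% of its speed; a pose out of reach is approached as far as the arm can. A call is refused whole if a number of a shift passes 0.0417 or a number of a turn 0.125, either way. A call with a gripper value outside its range is refused whole. The fingers move at their own pace and stop on an object; the grip force is fixed at half the most. Time passes only in rows, so rows that do not move let the fingers close. It gives the time, the measured TCP pose, the force, the opening and the grip force at its end, in the units of the state.
- r.sense(): the state, without advancing time (a new reading comes with each control period).
- r.capture(name): name is "side" or "top"; returns the picture (480x640x3 uint8, blue, green, red); there is no depth.
- r.camera_params(name): a dict with "camera_matrix" (3x3 intrinsics, pixels), "k1" (the pictures are not rectified: a ray, as slopes to the right and down, at radius r is drawn at 1 + k1 r^2 times it, then the intrinsics apply), "extrinsics" (4x4, takes a point from world to camera coordinates). Camera axes: x right, y down, z forward; pixel columns grow to the right and rows downward; lengths in m; the calibration is good to about 2 mm. A picture is of the moment at which its call begins. camera_params takes no time and is no camera call.
- r.finish_job(): hands the job in; it is judged then, once.
The state is a dict: "time_s": time; "joints": joint angles; "joint_velocities": joint speeds; "effort": joint torques, N m; "tcp_pos": TCP position; "ee_rot": TCP orientation; "wrist_force": force on the tool from outside, world axes, zero at the start; "moment": the same for the moment, N m; "gripper_width": opening from 0.0 (shut) to 1.0 (fully open); "gripper_force": force on a finger pad.
Only numpy, scipy, OpenCV 4.12 (cv2) and the standard library are available. Lean on these libraries where they do the work, as an engineer would, in place of code of your own. Each camera call takes 0.05 s, during which the arm holds its last target. There are 200 camera calls.

## Working session

There is one attempt and no reset: what is moved stays moved. The work goes in short steps, Python scripts to look and compute and a tool call to move; the robot and the scene stay as the last step left them, time stands still between calls to the robot, and variables do not carry over. Pictures are saved under pics/ and viewed, at most 14 in all, crops included, and the job is handed in when it is done.

Besides the shell and the picture viewer there is one more tool, called after ">>>" as name(argument=value, ...), one argument or row to a line, values as JSON. drive_tool: Moves the arm, as the interface text tells. Its arguments: {"type":"object","properties":{"steps":{"type":"array"}},"required":["steps"]}

```bash
ls; mkdir -p pics; cat > h.py <<'E'
import numpy as np, cv2
from station import r
def grab(n,f):
    im=r.capture(n); cv2.imwrite('pics/'+f,im); return im
def cam(n):
    p=r.camera_params(n); return np.array(p['camera_matrix']),p['k1'],np.array(p['extrinsics'])
def ray(n,u,v):
    K,k,E=cam(n); q=cv2.undistortPoints(np.array([[[u,v]]],float),K,np.array([k,0,0,0,0.]))[0,0]
    R,t=E[:3,:3],E[:3,3]; return -R.T@t, R.T@np.array([q[0],q[1],1])
def onz(n,u,v,z):
    o,d=ray(n,u,v); return o+d*(z-o[2])/d[2]
def proj(n,P):
    K,k,E=cam(n); return cv2.projectPoints(np.array(P,float).reshape(-1,1,3),cv2.Rodrigues(E[:3,:3])[0],E[:3,3],K,np.array([k,0,0,0,0.]))[0][:,0]
E
python3 - <<'E'
from h import *
for n in('top','side'):
    grab(n,n+'0.png'); p=r.camera_params(n); print(n,p['k1'],np.round(p['camera_matrix'],1).tolist(),np.round(p['extrinsics'],3).tolist(), ray(n,320,240)[0])
s=r.sense();print(s['time_s'],s['tcp_pos'],np.round(s['ee_rot'],3).tolist(),s['joints'])
E
```

```text
pics
top -0.1355087834568173 [[516.2, 0.0, 317.8], [0.0, 516.2, 231.3], [0.0, 0.0, 1.0]] [[0.007, -1.0, -0.016, -0.001], [-0.992, -0.005, -0.124, 0.579], [0.124, 0.017, -0.992, 1.23], [0.0, 0.0, 0.0, 1.0]] [ 0.42221405 -0.0187558   1.29223627]
side -0.030581480578732678 [[593.8, 0.0, 318.8], [0.0, 593.8, 248.2], [0.0, 0.0, 1.0]] [[-0.86, -0.51, -0.0, 0.478], [-0.353, 0.596, -0.722, 0.237], [0.368, -0.621, -0.692, 1.23], [0.0, 0.0, 0.0, 1.0]] [0.04225587 0.86674384 1.02279531]
0.1 [ 0.26928874 -0.56345335  0.24057156] [[-0.902, -0.431, -0.001], [-0.431, 0.902, 0.002], [0.0, 0.002, -1.0]] [-4.96401586e+01  2.20855798e+01  3.86254441e-01 -2.38930786e-02
 -6.84098803e+01 -1.48165908e+01]
```

View pics/top0.png

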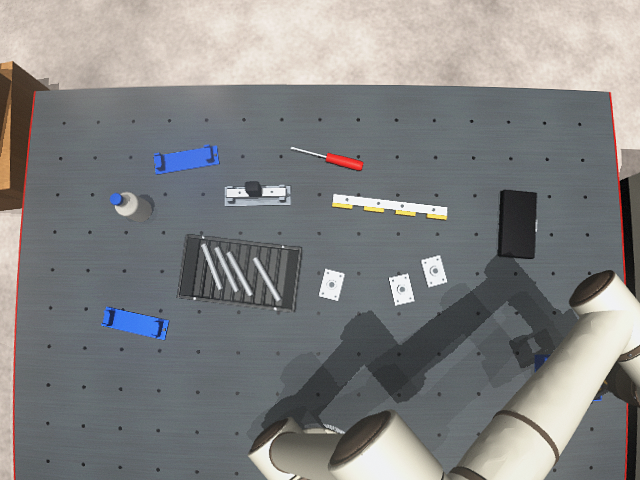

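View pics/side0.png

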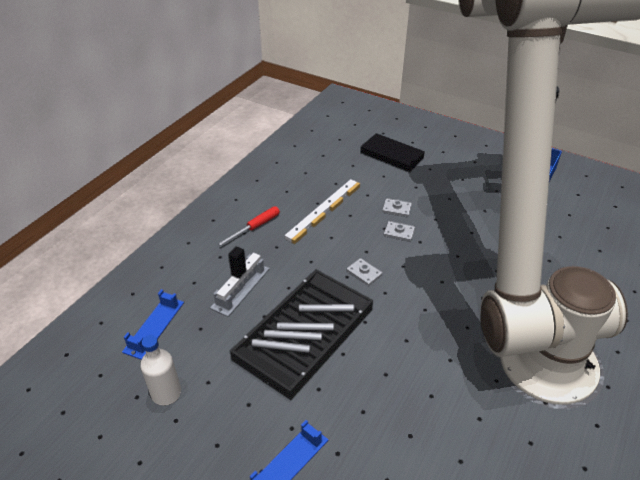

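Top view: tray about (240,272) with four rods; rake on the grey rest at (258,193), with blue look-alikes at (187,159), (136,323) and (570,375); fence with brass pads at (342,206), (373,210), (405,213), (437,217); three plates at (332,284), (401,289), (432,271). I'll confirm in one enlarged crop and measure.

```bash
python3 - <<'E'
from h import *
im=cv2.imread('pics/top0.png'); c=im[165:320,165:460]; cv2.imwrite('pics/c0.png',cv2.resize(c,None,fx=2.7,fy=2.7,interpolation=cv2.INTER_CUBIC))
hsv=cv2.cvtColor(im,cv2.COLOR_BGR2HSV)
roi=np.zeros(im.shape[:2],np.uint8); roi[165:325,165:470]=255
def blobs(m,name,amin,z):
    n,l,st,ce=cv2.connectedComponentsWithStats(m&roi)
    for i in range(1,n):
        if st[i,4]>amin:
            ys,xs=np.nonzero(l==i); w=np.array([onz('top',x,y,z)[:2] for x,y in zip(xs,ys)])
            (cx,cy),(a,b),_=q=cv2.minAreaRect((w*1000).astype(np.float32)); bx=cv2.boxPoints(q)
            e=bx[1]-bx[0]; f=bx[2]-bx[1]; L=e if np.hypot(*e)>np.hypot(*f) else f
            print(name,st[i,4],'px',ce[i].round(1),'c',round(cx),round(cy),'sz',round(a),round(b),'long ang',round(np.degrees(np.arctan2(L[1],L[0]))%180,1))
brass=cv2.inRange(hsv,(15,90,80),(40,255,255)); blobs(brass,'brass',20,.014)
wh=cv2.inRange(hsv,(0,0,165),(180,50,255)); blobs(wh,'white',60,.014)
blobs(cv2.inRange(hsv,(0,0,120),(180,60,255)),'grey',60,.01)
E
```

```text
brass 87 px [341.7 205.4] c 648 -57 sz 50 11 long ang 83.0
brass 89 px [373.4 209. ] c 639 -136 sz 49 11 long ang 83.9
brass 91 px [404.9 212.6] c 631 -216 sz 51 11 long ang 83.9
brass 89 px [436.1 216.3] c 622 -294 sz 51 11 long ang 84.0
white 243 px [275.4 190.4] c 687 111 sz 26 68 long ang 90.1
white 581 px [249.8 198.3] c 673 157 sz 49 166 long ang 90.1
white 955 px [389.3 204.3] c 651 -177 sz 289 22 long ang 83.6
white 189 px [210.9 265.8] c 493 269 sz 120 11 long ang 22.9
white 182 px [225.7 269.1] c 486 232 sz 120 11 long ang 25.9
white 190 px [239.  273.8] c 476 199 sz 121 10 long ang 29.5Traceback (most recent call last):
  File "<stdin>", line 14, in <module>
  File "<stdin>", line 9, in blobs
  File "h.py", line 11, in onz
    o,d=ray(n,u,v); return o+d*(z-o[2])/d[2]
        ~~~^^^^^^^
  File "h.py", line 8, in ray
    K,k,E=cam(n); q=cv2.undistortPoints(np.array([[[u,v]]],float),K,np.array([k,0,0,0,0.]))[0,0]
          ~~~^^^
  File "h.py", line 6, in cam
    p=r.camera_params(n); return np.array(p['camera_matrix']),p['k1'],np.array(p['extrinsics'])
ValueError: time passes only in moves, steps and waits
```

View pics/c0.png

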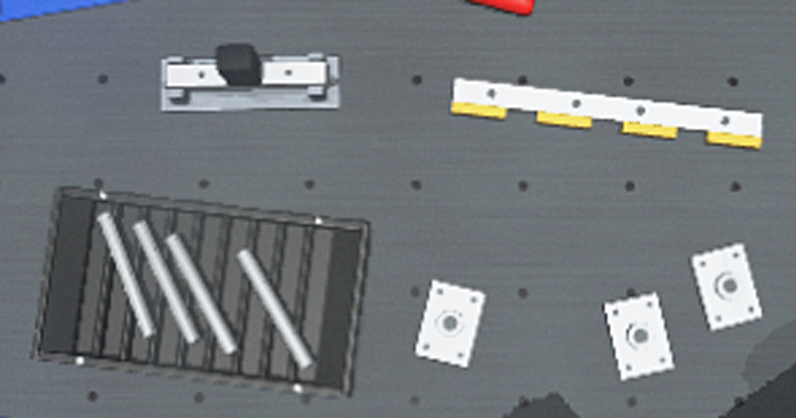

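Crop: rake's white bar with black post on the grey rest at crop (250,80); tray corners (60,187), (370,222), (350,393), (36,358); plates at (450,322), (638,335), (728,285). The grey one holding the rake is the rest; the blue ones are not the job.

```bash
cat >> h.py <<'E'
import functools
cam=functools.lru_cache(None)(cam)
def blobs(im,m,name,amin,z,cam_='top',roi=(165,325,165,470)):
    mm=np.zeros_like(m); mm[roi[0]:roi[1],roi[2]:roi[3]]=m[roi[0]:roi[1],roi[2]:roi[3]]; out=[]
    n,l,st,ce=cv2.connectedComponentsWithStats(mm)
    for i in range(1,n):
        if st[i,4]>amin:
            cs=cv2.findContours((l==i).astype(np.uint8),cv2.RETR_EXTERNAL,cv2.CHAIN_APPROX_NONE)[0]
            p=max(cs,key=len)[:,0]; w=np.array([onz(cam_,x,y,z)[:2] for x,y in p])*1000
            q=cv2.minAreaRect(w.astype(np.float32)); bx=cv2.boxPoints(q); e=bx[1]-bx[0]; f=bx[2]-bx[1]
            L=e if np.hypot(*e)>np.hypot(*f) else f; a=np.degrees(np.arctan2(L[1],L[0]))%180
            out.append((q[0],a)); print(name,st[i,4],'px',ce[i].round(1),'c',np.round(q[0],1),'sz',np.round(q[1],0),'ang',round(a,1))
    return out
E
python3 - <<'E'
from h import *
for i in range(1): pass
im=cv2.imread('pics/top0.png'); hsv=cv2.cvtColor(im,cv2.COLOR_BGR2HSV)
blobs(im,cv2.inRange(hsv,(15,90,80),(40,255,255)),'brass',20,.014)
wh=cv2.inRange(hsv,(0,0,165),(180,50,255))
blobs(im,wh,'plate',200,.010,roi=(245,310,315,470))
blobs(im,cv2.inRange(hsv,(0,0,150),(180,60,255)),'rod',100,.034,roi=(235,315,190,290))
blobs(im,cv2.inRange(hsv,(0,0,190),(180,50,255)),'bar',50,.049,roi=(175,215,215,300))
def c(x,y,z): return onz('top',x/2.7+165-.3,y/2.7+165-.3,z)[:2]*1000
t=np.array([c(*p,.034) for p in((60,187),(370,222),(350,393),(36,358))]); print('tray',t.round(),t.mean(0).round(1),[np.hypot(*(t[i]-t[i-1])).round() for i in range(4)])
print('rest',[c(*p,.004).round() for p in((162,57),(340,57),(162,110),(340,108))])
print('post side?',c(243,62,.109), c(243,50,.109))
E
```

```text
brass 87 px [341.7 205.4] c [648.3 -56.8] sz [50. 11.] ang 83.0
brass 89 px [373.4 209. ] c [ 639.4 -136.2] sz [49. 11.] ang 83.9
brass 91 px [404.9 212.6] c [ 630.6 -215.6] sz [51. 11.] ang 83.9
brass 89 px [436.1 216.3] c [ 621.8 -294. ] sz [51. 11.] ang 84.0
plate 550 px [433.7 270.6] c [ 485.3 -286.5] sz [71. 51.] ang 14.9
plate 555 px [331.4 284.4] c [450.2 -31.3] sz [50. 69.] ang 166.1
plate 551 px [401.3 289.1] c [ 439.9 -204.5] sz [72. 50.] ang 13.6
rod 214 px [211.  265.7] c [492.4 264.4] sz [119.  12.] ang 22.9
rod 208 px [225.6 268.7] c [485.6 228. ] sz [120.  11.] ang 26.4
rod 209 px [239.  273.8] c [474.9 195.3] sz [119.  11.] ang 29.4
rod 213 px [266.2 279. ] c [462.4 128. ] sz [118.  11.] ang 30.8
bar 205 px [273.5 190.7] c [679.8 112.1] sz [25. 57.] ang 90.1
bar 183 px [235.3 192. ] c [677.2 204. ] sz [25. 58.] ang 90.0
bar 257 px [254.6 202.4] c [651.8 152.7] sz [ 18. 158.] ang 91.0
tray [[572. 328.]
 [541.  42.]
 [387.  58.]
 [415. 345.]] [478.5 193.4] [np.float64(158.0), np.float64(288.0), np.float64(155.0), np.float64(288.0)]
rest [array([700., 243.]), array([700.,  73.]), array([649., 241.]), array([651.,  73.])]
post side? [672.91208201 150.26101155] [683.57300189 150.52753571]
```

>>> drive_tool(
  steps=[0,0,-0.125,0,0,0,1,0,0,-0.125,0,0,0,1,0,0,-0.125,0,0,0,1,0,0,-0.125,0,0,0,1,0,0,-0.125,0,0,0,1,0,0,-0.125,0,0,0,1,0,0,-0.125,0,0,0,1,0,0,-0.125,0,0,0,1,0,0,-0.125,0,0,0,1],
)

```text
time_s: 0.85
tcp_pos: [0.2693, -0.5636, 0.2409]
ee_rot: [[0.006, -1.0, -0.001], [-1.0, -0.006, 0.001], [-0.001, 0.001, -1.0]]
wrist_force: [0.2, 1.5, 0.5]
gripper_width: 1.001
gripper_force: 0.0
```

```bash
cat >> h.py <<'E'
def plan(x,y,z,ang=None):
    s=r.sense(); R=np.array(s['ee_rot']); p=np.array(s['tcp_pos']); a=np.degrees(np.arctan2(R[1,1],R[0,1]))%360
    print('t',round(s['time_s'],1),'at',p.round(4),'yang',round(a,2),'tilt',np.round(R[:,2],3),'j',np.round(s['joints'],0),'F',np.round(s['wrist_force'],1),'w',round(s['gripper_width'],3))
    if ang is not None:
        print('turn about tool z first (rad):',round(np.radians(a-ang),4)); a=np.radians(ang)
        yv=np.array([np.cos(a),np.sin(a),0]); zv=np.array([0,0,-1.]); R=np.c_[np.cross(yv,zv),yv,zv]
    d=np.array([x,y,z])-p; t=R.T@d; n=int(np.ceil(abs(t).max()/.04)); print('tool shift',t.round(4),'rows',n,'per row',(t/n).round(4))
E
python3 - <<'E'
from h import *
def c(x,y,z): return (onz('top',x/2.7+165-.3,y/2.7+165-.3,z)[:2]*1000).round()
print('post top',c(217,43,.119),c(262,71,.119)); print('bar',c(165,66,.049),c(327,62,.049),c(327,83,.049),c(165,87,.049))
plan(.676,.156,.24,180)
T=np.array([478.5,193.4]); a=np.radians(-5.9); R=np.array([[np.cos(a),-np.sin(a)],[np.sin(a),np.cos(a)]])
for p,an in(((492,264),22.9),((486,228),26.4),((475,195),29.4),((462,128),30.8)):
    print('rod in tray',(R.T@(np.array(p)-T)).round(),an+5.9)
print('bottle',onz('top',140,213,0)[:2],onz('side',163,398,0)[:2])
E
```

```text
post top [688. 172.] [663. 132.]
bar [682. 231.] [686.  82.] [666.  82.] [662. 230.]
t 0.8 at [ 0.2693 -0.5636  0.2409] yang 180.35 tilt [-0.001  0.001 -1.   ] j [-50.  22.   0.  -0. -68.  50.] F [0.2 1.5 0.5] w 1.001
turn about tool z first (rad): 0.0061
tool shift [-0.7196 -0.4067  0.0009] rows 18 per row [-0.04   -0.0226  0.    ]
rod in tray [ 6. 72.] 28.799999999999997
rod in tray [ 4. 35.] 32.3
rod in tray [-4.  1.] 35.3
rod in tray [-10. -67.] 36.7
bottle [0.62967963 0.46471663] [0.63318394 0.47416378]
```

>>> drive_tool(
  steps=[0,0,0.006,-0.04,-0.0226,0,1,0,0,0,-0.04,-0.0226,0,1,0,0,0,-0.04,-0.0226,0,1,0,0,0,-0.04,-0.0226,0,1,0,0,0,-0.04,-0.0226,0,1,0,0,0,-0.04,-0.0226,0,1,0,0,0,-0.04,-0.0226,0,1,0,0,0,-0.04,-0.0226,0,1,0,0,0,-0.04,-0.0226,0,1,0,0,0,-0.04,-0.0226,0,1],
)

```text
time_s: 1.68
tcp_pos: [0.4767, -0.2002, 0.2414]
ee_rot: [[-0.006, -1.0, -0.0], [-1.0, 0.006, 0.0], [-0.0, 0.0, -1.0]]
wrist_force: [1.5, -1.0, -0.1]
gripper_width: 0.998
gripper_force: 0.0
```

>>> drive_tool(
  steps=[0,0,0,-0.04,-0.0226,0,1,0,0,0,-0.04,-0.0226,0,1,0,0,0,-0.04,-0.0226,0,1,0,0,0,-0.04,-0.0226,0,1,0,0,0,-0.04,-0.0226,0,1,0,0,0,-0.04,-0.0226,0,1,0,0,0,-0.04,-0.0226,0,1,0,0,0,-0.04,-0.0226,0,1,0,0,0,0,0,0,1,0,0,0,0,0,0,1],
)

```text
time_s: 2.52
tcp_pos: [0.6424, 0.0892, 0.2397]
ee_rot: [[-0.003, -1.0, -0.003], [-1.0, 0.003, -0.001], [0.001, 0.003, -1.0]]
wrist_force: [-0.6, -0.8, -0.1]
gripper_width: 1.0
gripper_force: 0.0
```

```bash
python3 - <<'E'
from h import *
im=grab('side','s1.png'); cv2.imwrite('pics/s1c.png',cv2.resize(im[120:360,150:470],None,fx=2.4,fy=2.4)); plan(.675,.155,.08,180)
E
```

```text
t 2.6 at [0.6418 0.0877 0.2402] yang 179.73 tilt [-0.002 -0.001 -1.   ] j [ 22.  24.   4.  -0. -70. -22.] F [-1.  -0.8  0. ] w 0.999
turn about tool z first (rad): -0.0048
tool shift [-0.0673 -0.0332  0.1602] rows 5 per row [-0.0135 -0.0066  0.032 ]
```

View pics/s1c.png

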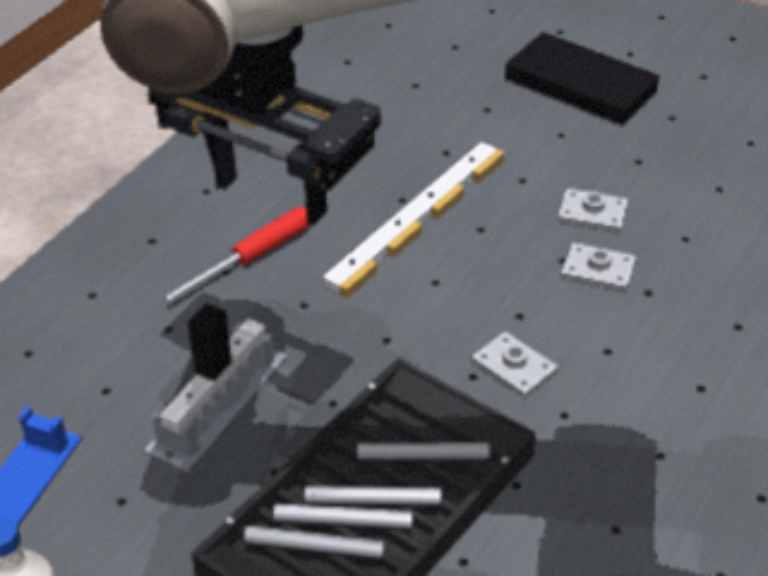

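The side view shows the open gripper short of the rake post, whose top is at crop (208,313). I'll move over it and check the position by intersecting with the side view.

>>> drive_tool(
  steps=[0,0,-0.005,-0.0225,-0.011,0,1,0,0,0,-0.0225,-0.011,0,1,0,0,0,-0.0223,-0.0112,0,1,0,0,0,0,0,0,1,0,0,0,0,0,0,1],
)

```text
time_s: 2.98
tcp_pos: [0.6751, 0.1537, 0.241]
ee_rot: [[-0.001, -1.0, -0.001], [-1.0, 0.001, -0.0], [0.0, 0.001, -1.0]]
wrist_force: [-0.0, 0.0, 0.2]
gripper_width: 1.003
gripper_force: 0.0
```

```bash
python3 - <<'E'
from h import *
print(onz('side',150+209/2.4,120+314/2.4,.119).round(3)); plan(.675,.155,.08,180)
E
```

```text
[0.673 0.154 0.119]
t 3.0 at [0.6751 0.1537 0.241 ] yang 179.93 tilt [-0.001 -0.    -1.   ] j [ 26.  29.  11.  -0. -73. -26.] F [-0.   0.   0.2] w 1.003
turn about tool z first (rad): -0.0012
tool shift [-1.30e-03  1.00e-04  1.61e-01] rows 5 per row [-0.0003  0.      0.0322]
```

>>> drive_tool(
  steps=[0,0,0,-0.001,0,0.04,1,0,0,0,0,0,0.04,1,0,0,0,0,0,0.04,1,0,0,0,0,0,0.041,1,0,0,0,0,0,0,1],
)

```text
time_s: 3.4
tcp_pos: [0.6689, 0.1512, 0.0714]
ee_rot: [[-0.005, -1.0, -0.018], [-1.0, 0.005, -0.005], [0.005, 0.018, -1.0]]
wrist_force: [-2.0, -0.6, -2.1]
gripper_width: 0.997
gripper_force: 0.0
```

>>> drive_tool(
  steps=[0,0,0,0,0,0,0,0,0,0,0,0,0,0,0,0,0,0,0,0,0,0,0,0,0,0,0,0,0,0,0,0,0,0,0,0,0,0,0,0,0,0,0,0,0,0,0,0,0,0,0,0,0,0,0,0,0,0,0,0,0,0,0],
)

```text
time_s: 4.15
tcp_pos: [0.6755, 0.1553, 0.0806]
ee_rot: [[-0.001, -1.0, -0.0], [-1.0, 0.001, -0.0], [0.0, 0.0, -1.0]]
wrist_force: [0.9, -0.0, -0.1]
gripper_width: 0.406
gripper_force: 0.0
```

>>> drive_tool(
  steps=[0,0,0,0,0,0,0,0,0,0,0,0,0,0,0,0,0,0,0,0,0,0,0,0,0,0,0,0,0,0,0,0,0,0,0,0,0,0,0,0,0,0],
)

```text
time_s: 4.65
tcp_pos: [0.6755, 0.1553, 0.0804]
ee_rot: [[-0.001, -1.0, -0.0], [-1.0, 0.001, 0.0], [-0.0, 0.0, -1.0]]
wrist_force: [-0.2, 0.4, -0.3]
gripper_width: 0.274
gripper_force: 29.7
```

```bash
python3 - <<'E'
from h import *
plan(.4785,.193,.2,264)
E
```

```text
t 4.7 at [0.6755 0.1553 0.0804] yang 179.94 tilt [-0.  0. -1.] j [ 26.  36.   0.  -0. -54. -26.] F [-0.2  0.4 -0.3] w 0.274
turn about tool z first (rad): -1.4671
tool shift [-0.1999 -0.0169 -0.1196] rows 5 per row [-0.04   -0.0034 -0.0239]
```

>>> drive_tool(
  steps=[0,0,0,0,0,-0.01,0,0,0,0,0,0,-0.015,0,0,0,0,0,0,-0.02,0,0,0,0,0,0,-0.02,0,0,0,0,0,0,-0.02,0,0,0,0,0,0,-0.02,0,0,0,0,0,0,-0.015,0,0,0,0,0,0,0,0],
)

```text
time_s: 5.32
tcp_pos: [0.6771, 0.1555, 0.2052]
ee_rot: [[-0.0, -1.0, 0.007], [-1.0, 0.0, 0.002], [-0.002, -0.007, -1.0]]
wrist_force: [0.1, 0.2, -1.5]
gripper_width: 0.273
gripper_force: 29.7
```

>>> drive_tool(
  steps=[0,0,-0.122,0,0,0,0,0,0,-0.122,0,0,0,0,0,0,-0.122,0,0,0,0,0,0,-0.122,0,0,0,0,0,0,-0.122,0,0,0,0,0,0,-0.122,0,0,0,0,0,0,-0.122,0,0,0,0,0,0,-0.122,0,0,0,0,0,0,-0.122,0,0,0,0,0,0,-0.122,0,0,0,0],
)

```text
time_s: 6.15
tcp_pos: [0.6746, 0.155, 0.1988]
ee_rot: [[0.941, -0.339, -0.003], [-0.339, -0.941, -0.001], [-0.003, 0.002, -1.0]]
wrist_force: [-0.6, -0.7, -2.7]
gripper_width: 0.276
gripper_force: 29.8
```

>>> drive_tool(
  steps=[0,0,-0.122,0,0,0,0,0,0,-0.125,0,0,0,0,0,0,0,0,0,0,0,0,0,0,0,0,0,0],
)

```text
time_s: 6.48
tcp_pos: [0.6748, 0.155, 0.1993]
ee_rot: [[0.994, -0.108, -0.002], [-0.108, -0.994, -0.001], [-0.002, 0.001, -1.0]]
wrist_force: [-0.0, 0.0, -3.0]
gripper_width: 0.277
gripper_force: 29.7
```

```bash
python3 - <<'E'
from h import *
plan(.466,.070,.16,264.1)
E
```

```text
t 6.5 at [0.6748 0.155  0.1993] yang 263.8 tilt [-0.002 -0.001 -1.   ] j [ 26.  30.   8.  -0. -68.  58.] F [-0.  0. -3.] w 0.277
turn about tool z first (rad): -0.0052
tool shift [-0.199   0.106   0.0393] rows 5 per row [-0.0398  0.0212  0.0079]
```

>>> drive_tool(
  steps=[0,0,-0.005,-0.0284,0.0151,0,0,0,0,0,-0.0284,0.0151,0,0,0,0,0,-0.0284,0.0151,0,0,0,0,0,-0.0284,0.0151,0.01,0,0,0,0,-0.0284,0.0151,0.01,0,0,0,0,-0.0284,0.0151,0.01,0,0,0,0,-0.0284,0.0154,0.0093,0,0,0,0,0,0,0,0,0,0,0,0,0,0,0,0,0,0,0,0,0,0],
)

```text
time_s: 7.32
tcp_pos: [0.4678, 0.0699, 0.1619]
ee_rot: [[0.995, -0.101, 0.002], [-0.101, -0.995, 0.001], [0.002, -0.001, -1.0]]
wrist_force: [0.8, 0.1, -2.9]
gripper_width: 0.279
gripper_force: 29.7
```

```bash
python3 - <<'E'
from h import *
im=grab('top','t2.png'); cv2.imwrite('pics/t2c.png',cv2.resize(im[170:330,165:365],None,fx=3.6,fy=3.6,interpolation=cv2.INTER_CUBIC)); plan(.466,.070,.0985,264.1)
im=grab('side','s2.png')
E
```

```text
t 7.4 at [0.4683 0.0702 0.162 ] yang 264.22 tilt [ 0.002  0.001 -1.   ] j [ 28.  12. -27.   0. -51.  56.] F [ 0.1  0.3 -3.1] w 0.273
turn about tool z first (rad): 0.0021
tool shift [-0.0023  0.0005  0.0635] rows 2 per row [-0.0011  0.0002  0.0317]
```

View pics/s2.png

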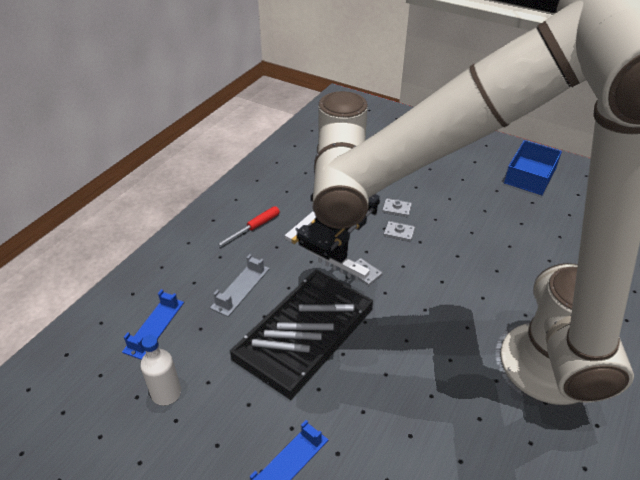

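The rake hangs in the gripper over the tray's right end, and the rods at (325,308), (305,327), (292,336) and (280,346) are undisturbed. I'll lower it and sweep.

>>> drive_tool(
  steps=[0,0,0,-0.002,0,0.016,0,0,0,0,0,0,0.016,0,0,0,0,0,0,0.016,0,0,0,0,0,0,0.0105,0,0,0,0,0,0,0.005,0,0,0,0,0,0,0,0],
)

```text
time_s: 7.92
tcp_pos: [0.4661, 0.0703, 0.0975]
ee_rot: [[0.995, -0.1, -0.0], [-0.1, -0.995, -0.001], [-0.0, 0.001, -1.0]]
wrist_force: [0.0, 0.0, -2.1]
gripper_width: 0.272
gripper_force: 29.9
```

>>> drive_tool(
  steps=[0,0,0,0,-0.0035,0.0015,0,0,0,0,0,-0.0035,0.0015,0,0,0,0,0,-0.0035,0.0015,0,0,0,0,0,-0.0035,0,0,0,0,0,0,-0.0035,0,0,0,0,0,0,-0.0035,0,0,0,0,0,0,-0.0035,0,0,0,0,0,0,-0.0035,0,0,0,0,0,0,-0.0035,0,0,0,0,0,0,-0.0035,0,0],
)

```text
time_s: 8.75
tcp_pos: [0.4686, 0.1051, 0.0933]
ee_rot: [[0.995, -0.1, 0.0], [-0.1, -0.995, 0.0], [0.0, -0.0, -1.0]]
wrist_force: [-0.1, 0.4, -2.7]
gripper_width: 0.276
gripper_force: 29.9
```

>>> drive_tool(
  steps=[0,0,0,0,-0.0035,0,0,0,0,0,0,-0.0035,0,0,0,0,0,0,-0.0035,0,0,0,0,0,0,-0.0035,0,0,0,0,0,0,-0.0035,0,0,0,0,0,0,-0.0035,0,0,0,0,0,0,-0.0035,0,0,0,0,0,0,-0.0035,0,0,0,0,0,0,-0.0035,0,0,0,0,0,0,-0.0035,0,0],
)

```text
time_s: 9.58
tcp_pos: [0.4721, 0.1399, 0.0932]
ee_rot: [[0.995, -0.1, -0.0], [-0.1, -0.995, 0.0], [-0.0, -0.0, -1.0]]
wrist_force: [-0.4, -0.6, -2.7]
gripper_width: 0.273
gripper_force: 29.9
```

```bash
python3 - <<'E'
from h import *
im=grab('side','s3.png'); plan(.466,.070,.0935,264.1)
cv2.imwrite('pics/s3c.png',cv2.resize(im[230:400,200:400],None,fx=3.5,fy=3.5,interpolation=cv2.INTER_CUBIC))
E
```

```text
t 9.6 at [0.4724 0.1405 0.0933] yang 264.31 tilt [ 0.001  0.001 -1.   ] j [ 35.  19. -29.  -0. -42.  49.] F [ 1.4  0.6 -2.3] w 0.28
turn about tool z first (rad): 0.0036
tool shift [ 0.0008  0.0708 -0.0002] rows 2 per row [ 0.0004  0.0354 -0.0001]
```

View pics/s3c.png

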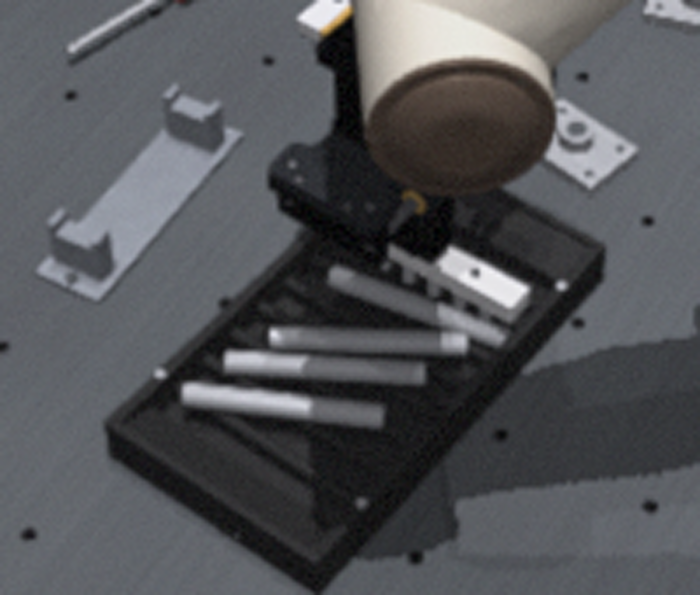

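The rod nearest the rake, at crop (415,305), is turning parallel to the grooves. I'll continue the sweep.

>>> drive_tool(
  steps=[0,0,0,0,-0.0035,0,0,0,0,0,0,-0.0035,0,0,0,0,0,0,-0.0035,0,0,0,0,0,0,-0.0035,0,0,0,0,0,0,-0.0035,0,0,0,0,0,0,-0.0035,0,0,0,0,0,0,-0.0035,0,0,0,0,0,0,-0.0035,0,0,0,0,0,0,-0.0035,0,0,0,0,0,0,-0.0035,0,0],
)

```text
time_s: 10.47
tcp_pos: [0.4756, 0.1747, 0.0933]
ee_rot: [[0.995, -0.1, 0.0], [-0.1, -0.995, -0.0], [0.0, -0.0, -1.0]]
wrist_force: [1.3, -0.4, -2.9]
gripper_width: 0.272
gripper_force: 29.9
```

>>> drive_tool(
  steps=[0,0,0,0,-0.0035,0,0,0,0,0,0,-0.0035,0,0,0,0,0,0,-0.0035,0,0,0,0,0,0,-0.0035,0,0,0,0,0,0,-0.0035,0,0,0,0,0,0,-0.0035,0,0,0,0,0,0,-0.0035,0,0,0,0,0,0,-0.0035,0,0,0,0,0,0,-0.0035,0,0,0,0,0,0,-0.0035,0,0],
)

```text
time_s: 11.3
tcp_pos: [0.4791, 0.2096, 0.0933]
ee_rot: [[0.995, -0.1, 0.0], [-0.1, -0.995, 0.0], [0.0, -0.0, -1.0]]
wrist_force: [-0.1, 0.3, -3.3]
gripper_width: 0.274
gripper_force: 29.9
```

>>> drive_tool(
  steps=[0,0,0,0,-0.0035,0,0,0,0,0,0,-0.0035,0,0,0,0,0,0,-0.0035,0,0,0,0,0,0,-0.0035,0,0,0,0,0,0,-0.0035,0,0,0,0,0,0,-0.0035,0,0,0,0,0,0,-0.0035,0,0,0,0,0,0,-0.0035,0,0,0,0,0,0,-0.0035,0,0,0,0,0,0,-0.0035,0,0],
)

```text
time_s: 12.13
tcp_pos: [0.4814, 0.242, 0.0931]
ee_rot: [[0.995, -0.1, -0.004], [-0.1, -0.995, -0.006], [-0.003, 0.006, -1.0]]
wrist_force: [0.6, -11.3, 2.9]
gripper_width: 0.278
gripper_force: 30.1
```

```bash
python3 - <<'E'
from h import *
im=grab('side','s4.png'); plan(.466,.070,.0935,264.1)
cv2.imwrite('pics/s4c.png',cv2.resize(im[230:400,200:400],None,fx=3.5,fy=3.5,interpolation=cv2.INTER_CUBIC))
E
```

```text
t 12.2 at [0.4813 0.2417 0.093 ] yang 264.25 tilt [-0.004 -0.007 -1.   ] j [ 44.  23. -22.   0. -45.  40.] F [-0.2 -7.   1.3] w 0.275
turn about tool z first (rad): 0.0026
tool shift [ 0.0024  0.1724 -0.0005] rows 5 per row [ 0.0005  0.0345 -0.0001]
```

View pics/s4c.png

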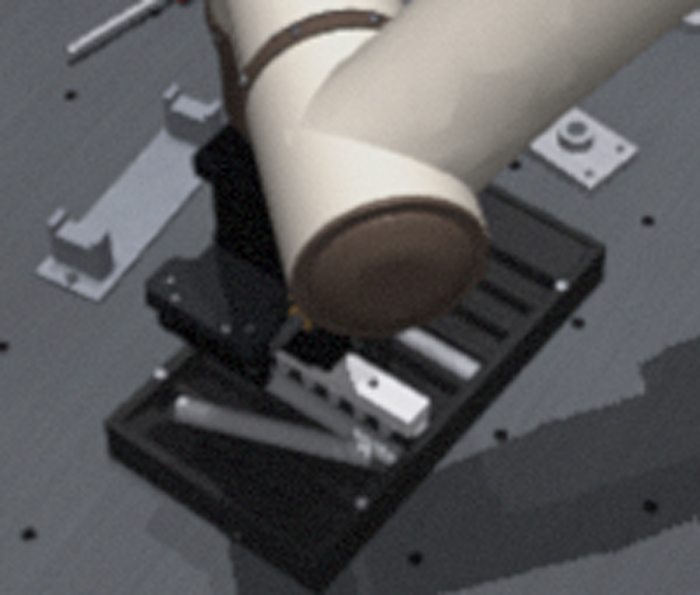

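A rod has seated at crop (430,350), but the rods ahead are jamming (11 N). I'll back off, lift slightly and resume.

>>> drive_tool(
  steps=[0,0,0,0,0.006,0,0,0,0,0,0,0.008,0,0,0,0,0,0,0.008,-0.01,0,0,0,0,0,0.01,-0.02,0,0,0,0,0,0.03,-0.03,0,0,0,0,0,0.04,-0.03,0,0,0,0,0,0.04,0,0,0,0,0,0,0.04,0,0,0,0,0,0,0.04,0,0,0,0,0,0,0,0,0],
)

```text
time_s: 13.02
tcp_pos: [0.4586, 0.0249, 0.1785]
ee_rot: [[0.994, -0.106, -0.001], [-0.106, -0.994, -0.0], [-0.001, 0.0, -1.0]]
wrist_force: [-0.7, 1.4, -3.0]
gripper_width: 0.271
gripper_force: 30.0
```

```bash
python3 - <<'E'
from h import *
im=grab('top','t5.png'); plan(.466,.070,.0935,264.1)
a=cv2.resize(im[225:320,170:310],None,fx=4,fy=4,interpolation=cv2.INTER_CUBIC); im2=grab('side','s5.png')
b=cv2.resize(im2[260:400,220:390],None,fx=3.3,fy=3.3,interpolation=cv2.INTER_CUBIC)
cv2.imwrite('pics/a5.png',a);cv2.imwrite('pics/b5.png',b)
E
```

```text
t 13.1 at [0.46   0.027  0.1786] yang 263.97 tilt [ 0.001  0.001 -1.   ] j [ 24.  10. -27.  -0. -53.  60.] F [ 0.6  0.8 -3. ] w 0.272
turn about tool z first (rad): -0.0023
tool shift [ 0.0016 -0.0434  0.0851] rows 3 per row [ 0.0005 -0.0145  0.0284]
```

View pics/b5.png

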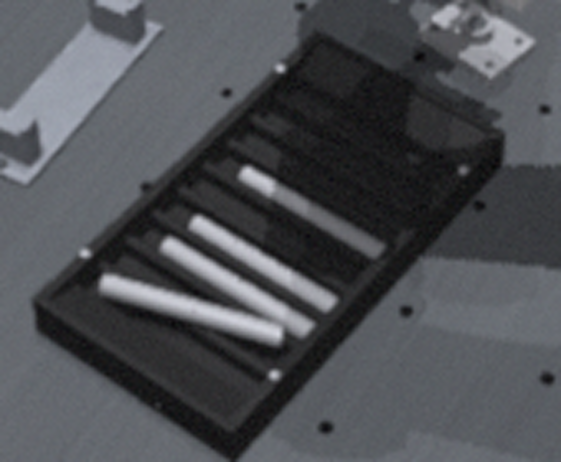

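Three rods now lie along grooves; the last lies askew at crop (190,310), across the end grooves. I'll measure them.

```bash
cat >> h.py <<'E'
T=np.array([478.5,193.4]); _a=np.radians(-5.9); RT=np.array([[np.cos(_a),-np.sin(_a)],[np.sin(_a),np.cos(_a)]])
def rods(im,cam_='top',roi=(225,320,180,305),lo=130,z=.02):
    hsv=cv2.cvtColor(im,cv2.COLOR_BGR2HSV)
    for c,a in blobs(im,cv2.inRange(hsv,(0,0,lo),(180,70,255)),'rod',60,z,cam_,roi): print('   tray',(RT.T@(np.array(c)-T)).round(1),'rel',round((a+5.9+90)%180-90,1))
E
python3 - <<'E'
from h import *
rods(cv2.imread('pics/t5.png')); print(); rods(cv2.imread('pics/s5.png'),'side',(290,385,235,345),120)
E
```

```text
rod 4541 px [236.6 292.2] c [454.5 190.4] sz [184. 309.] ang 90.5
rod 97 px [229.8 262.9] c [501.2 220.5] sz [12. 55.] ang 174.3
rod 437 px [295.2 272.2] c [479.   60.9] sz [62. 49.] ang 0.5
rod 84 px [301.5 306.8] c [397.   42.8] sz [34. 15.] ang 0.5
   tray [-23.5  -5.4] rel -83.6
   tray [19.8 29.3] rel 0.2
   tray [  14.1 -131.7] rel 6.4
   tray [ -65.6 -158.1] rel 6.4

rod 144 px [239.8 295.6] c [641.7 193.4] sz [32. 51.] ang 126.4
rod 91 px [301.6 316.5] c [495.2 171.6] sz [12. 56.] ang 173.4
rod 260 px [299.  339.2] c [471.7 226.3] sz [ 13. 113.] ang 174.2
rod 628 px [284. 350.] c [487.1 258.3] sz [137.  53.] ang 10.9
   tray [162.4  16.8] rel -47.7
   tray [ 18.9 -19.9] rel -0.7
   tray [-10.1  32. ] rel 0.1
   tray [ 1.8 65.5] rel 16.8
```

View pics/a5.png

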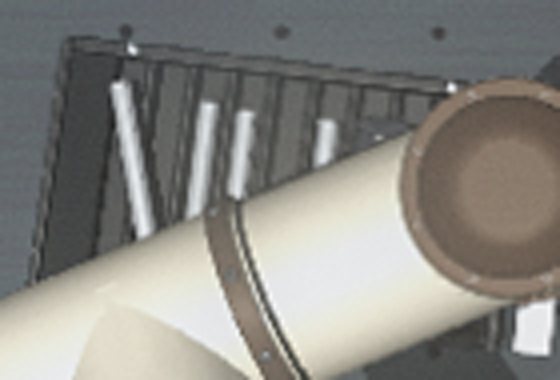

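```bash
sed -i 's/^T=np.array.*; _a/T=np.array([478.5,197.5]); _a/' h.py; python3 - <<'E'
from h import *
plan(.4805,.2175,.0955,264.1)
E
```

```text
t 13.1 at [0.4609 0.0286 0.1787] yang 264.08 tilt [ 0.002  0.001 -1.   ] j [ 24.  10. -27.  -0. -53.  60.] F [ 0.3  0.2 -2.6] w 0.276
turn about tool z first (rad): -0.0003
tool shift [ 1.000e-04 -1.899e-01  8.320e-02] rows 5 per row [ 0.     -0.038   0.0166]
```

>>> drive_tool(
  steps=[0,0,0,0,-0.0317,0,0,0,0,0,0,-0.0317,0,0,0,0,0,0,-0.0317,0,0,0,0,0,0,-0.0317,0,0,0,0,0,0,-0.0317,0,0,0,0,0,0,-0.0315,0.015,0,0,0,0,0,0,0.02,0,0,0,0,0,0,0.02,0,0,0,0,0,0,0.018,0,0,0,0,0,0,0.0095,0],
)

```text
time_s: 13.95
tcp_pos: [0.4789, 0.2201, 0.0933]
ee_rot: [[0.995, -0.098, -0.002], [-0.098, -0.995, -0.001], [-0.002, 0.002, -1.0]]
wrist_force: [-0.7, -1.2, -2.8]
gripper_width: 0.273
gripper_force: 30.0
```

>>> drive_tool(
  steps=[0,0,0,0,0,0,0,0,0,0,0,0,0,0,0,0,0,0,-0.003,0,0,0,0,0,0,-0.003,0,0,0,0,0,0,-0.003,0,0,0,0,0,0,-0.003,0,0,0,0,0,0,-0.003,0,0,0,0,0,0,-0.003,0,0,0,0,0,0,-0.003,0,0,0,0,0,0,-0.003,0,0],
)

```text
time_s: 14.78
tcp_pos: [0.4825, 0.2436, 0.0953]
ee_rot: [[0.995, -0.1, 0.0], [-0.1, -0.995, 0.0], [0.0, -0.0, -1.0]]
wrist_force: [0.2, 0.7, -2.7]
gripper_width: 0.275
gripper_force: 30.0
```

>>> drive_tool(
  steps=[0,0,0,0,-0.003,0,0,0,0,0,0,-0.003,0,0,0,0,0,0,-0.003,0,0,0,0,0,0,-0.003,0,0,0,0,0,0,-0.003,0,0],
)

```text
time_s: 15.2
tcp_pos: [0.484, 0.2584, 0.0952]
ee_rot: [[0.995, -0.1, -0.0], [-0.1, -0.995, -0.0], [-0.0, 0.0, -1.0]]
wrist_force: [-0.0, 0.3, -3.4]
gripper_width: 0.274
gripper_force: 30.0
```

>>> drive_tool(
  steps=[0,0,0,0,-0.003,0,0,0,0,0,0,-0.003,0,0,0,0,0,0,-0.003,0,0,0,0,0,0,-0.003,0,0,0,0,0,0,-0.003,0,0,0,0,0,0,-0.003,0,0,0,0,0,0,-0.003,0,0,0,0,0,0,-0.003,0,0],
)

```text
time_s: 15.87
tcp_pos: [0.4864, 0.2823, 0.0952]
ee_rot: [[0.995, -0.1, -0.0], [-0.1, -0.995, 0.0], [-0.0, -0.0, -1.0]]
wrist_force: [0.1, 0.3, -3.0]
gripper_width: 0.274
gripper_force: 30.0
```

>>> drive_tool(
  steps=[0,0,0,0,-0.003,0,0,0,0,0,0,-0.003,0,0,0,0,0,0,-0.003,0,0,0,0,0,0,-0.003,0,0,0,0,0,0,-0.003,0,0,0,0,0,0,0,0,0],
)

```text
time_s: 16.37
tcp_pos: [0.488, 0.2976, 0.0952]
ee_rot: [[0.995, -0.099, 0.0], [-0.099, -0.995, 0.0], [0.0, -0.0, -1.0]]
wrist_force: [0.8, 0.2, -3.2]
gripper_width: 0.274
gripper_force: 30.0
```

```bash
python3 - <<'E'
from h import *
im2=grab('side','s6.png'); plan(.4805,.2175,.0955,264.1)
cv2.imwrite('pics/b6.png',cv2.resize(im2[260:400,220:390],None,fx=3.3,fy=3.3,interpolation=cv2.INTER_CUBIC))
E
```

```text
t 16.4 at [0.4879 0.2973 0.0952] yang 264.3 tilt [ 0.  0. -1.] j [ 48.  25. -18.  -0. -47.  37.] F [ 0.4  0.1 -3.1] w 0.273
turn about tool z first (rad): 0.0035
tool shift [ 0.0009  0.0801 -0.0003] rows 3 per row [ 0.0003  0.0267 -0.0001]
```

View pics/b6.png

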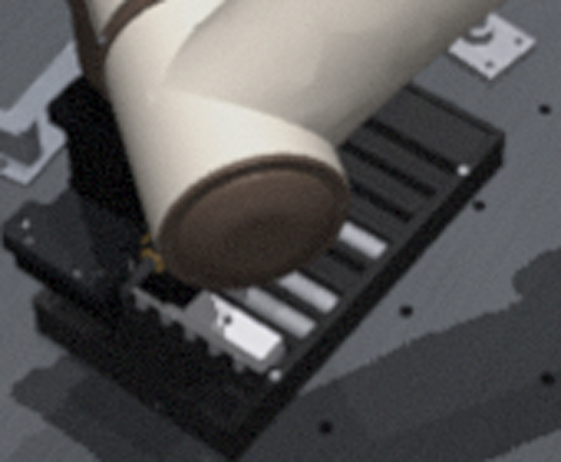

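>>> drive_tool(
  steps=[0,0,0,0,0.002,-0.01,0,0,0,0,0,0,-0.02,0,0,0,0,0,0,-0.025,0,0,0,0,0,0,-0.025,0,0,0,0,0,0,-0.025,0,0,0,0.122,0,0,0,0,0,0,0.122,0,0,0,0,0,0,0.122,0,0,0,0,0,0,0.122,0,0,0,0,0,0,0.122,0,0,0,0],
)

```text
time_s: 17.25
tcp_pos: [0.4874, 0.2945, 0.2011]
ee_rot: [[0.754, -0.656, 0.0], [-0.656, -0.754, 0.0], [-0.0, -0.0, -1.0]]
wrist_force: [0.3, 0.3, -2.7]
gripper_width: 0.273
gripper_force: 30.0
```

>>> drive_tool(
  steps=[0,0,0.122,0,0,0,0,0,0,0.122,0,0,0,0,0,0,0.122,0,0,0,0,0,0,0.122,0,0,0,0,0,0,0.122,0,0,0,0,0,0,0.122,0,0,0,0,0,0,0.122,0,0,0,0,0,0,0,0,0,0,0],
)

```text
time_s: 17.92
tcp_pos: [0.4875, 0.2945, 0.2009]
ee_rot: [[0.005, -1.0, 0.0], [-1.0, -0.005, 0.0], [-0.0, -0.0, -1.0]]
wrist_force: [0.8, -0.1, -2.7]
gripper_width: 0.275
gripper_force: 30.0
```

```bash
python3 - <<'E'
from h import *
plan(.6755,.1553,.2,179.94)
E
```

```text
t 17.9 at [0.4875 0.2945 0.2009] yang 180.27 tilt [ 0.  0. -1.] j [ 47.  19. -11.  -0. -60. -47.] F [ 0.8 -0.1 -2.7] w 0.275
turn about tool z first (rad): 0.0057
tool shift [ 0.139  -0.1882  0.0009] rows 5 per row [ 0.0278 -0.0376  0.0002]
```

>>> drive_tool(
  steps=[0,0,0.0057,0.0199,-0.0269,0,0,0,0,0,0.0199,-0.0269,0,0,0,0,0,0.0199,-0.0269,0,0,0,0,0,0.0199,-0.0269,0,0,0,0,0,0.0199,-0.0269,0,0,0,0,0,0.0199,-0.0269,0,0,0,0,0,0.0199,-0.0269,0,0,0,0,0,0,0,0,0,0,0,0,0,0,0,0],
)

```text
time_s: 18.67
tcp_pos: [0.677, 0.1542, 0.1995]
ee_rot: [[0.001, -1.0, -0.001], [-1.0, -0.001, -0.0], [0.0, 0.001, -1.0]]
wrist_force: [-0.2, 0.3, -2.1]
gripper_width: 0.275
gripper_force: 30.0
```

```bash
python3 - <<'E'
from h import *
plan(.6755,.1553,.0805,179.94)
im2=grab('side','s7.png'); a=im2[260:400,220:390]
im=grab('top','t7.png')
cv2.imwrite('pics/b7.png',np.hstack([cv2.resize(a,(400,329)),cv2.resize(im[225:320,170:310],(400,329))]))
rods(im);rods(im2,'side',(285,385,235,350),120)
E
```

```text
t 18.7 at [0.677  0.1542 0.1995] yang 180.04 tilt [-0.001 -0.    -1.   ] j [ 26.  30.   8.  -0. -68. -26.] F [-0.2  0.3 -2.1] w 0.275
turn about tool z first (rad): 0.0018
tool shift [-0.0011  0.0015  0.119 ] rows 3 per row [-0.0004  0.0005  0.0397]
rod 212 px [209.6 269. ] c [484.9 271.4] sz [ 11. 118.] ang 173.4
rod 198 px [218.6 275.6] c [473.6 247.8] sz [ 11. 115.] ang 174.3
rod 264 px [184.5 282.8] c [462.9 328.2] sz [80. 36.] ang 1.9
rod 121 px [227.  285.1] c [447.6 226.4] sz [10. 72.] ang 174.1
rod 405 px [189.8 310.2] c [385.  314.5] sz [47. 58.] ang 91.1
   tray [-1.3 74.2] rel -0.7
   tray [-10.1  49.5] rel 0.2
   tray [-29.  128.4] rel 7.8
   tray [-33.7  25.6] rel 0.0
   tray [-105.   106.7] rel -83.0
rod 77 px [238.  298.6] c [643.6 202.4] sz [18. 39.] ang 126.4
rod 102 px [313.  323.2] c [465.9 174.6] sz [  7. 107.] ang 173.5
rod 219 px [302.9 341.6] c [470.  226.6] sz [ 14. 110.] ang 174.2
rod 291 px [292.1 347. ] c [474.8 250.7] sz [ 14. 115.] ang 174.7
rod 315 px [281.7 352.8] c [484.6 274.2] sz [ 14. 121.] ang 173.6
   tray [163.7  21.9] rel -47.7
   tray [-10.1 -24.1] rel -0.6
   tray [-11.4  28. ] rel 0.1
   tray [-9.1 52.6] rel 0.6
   tray [-1.8 76.9] rel -0.5
```

View pics/b7.png

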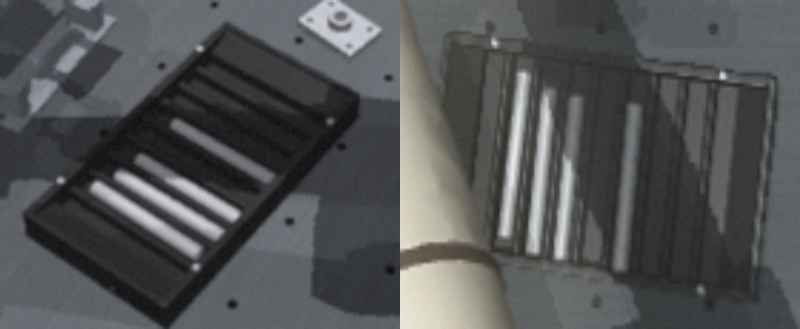

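All four rods show parallel to the grooves at tray y ≈ 76, 52, 27 and -25, with the same disparity, so they are seated. Now the rake goes back on its rest.

>>> drive_tool(
  steps=[0,0,0.002,-0.0011,0.0015,0.025,0,0,0,0,0,0,0.025,0,0,0,0,0,0,0.02,0,0,0,0,0,0,0.01,0,0,0,0,0,0,0,0,0,0,0,0,0,0,0],
)

```text
time_s: 19.27
tcp_pos: [0.6747, 0.1579, 0.1209]
ee_rot: [[0.001, -1.0, 0.001], [-1.0, -0.001, -0.0], [0.0, -0.001, -1.0]]
wrist_force: [1.2, -0.5, -2.4]
gripper_width: 0.278
gripper_force: 30.0
```

```bash
python3 - <<'E'
from h import *
plan(.6755,.1553,.0805,179.94)
E
```

```text
t 19.3 at [0.6747 0.1579 0.1209] yang 180.08 tilt [ 0.001 -0.    -1.   ] j [ 27.  34.   2.   0. -58. -26.] F [ 1.2 -0.5 -2.4] w 0.278
turn about tool z first (rad): 0.0024
tool shift [ 0.0026 -0.0008  0.0404] rows 2 per row [ 0.0013 -0.0004  0.0202]
```

>>> drive_tool(
  steps=[0,0,0.0024,0.0026,-0.0008,0.006,0,0,0,0,0,0,0.006,0,0,0,0,0,0,0.006,0,0,0,0,0,0,0.006,0,0,0,0,0,0,0.006,0,0,0,0,0,0,0.005,0,0,0,0,0,0,0.003,0,0,0,0,0,0,0.0015,0,0,0,0,0,0,0,0,0,0,0,0,0,0,0],
)

```text
time_s: 20.1
tcp_pos: [0.6757, 0.1547, 0.0808]
ee_rot: [[-0.003, -1.0, 0.001], [-1.0, 0.003, 0.0], [-0.0, -0.001, -1.0]]
wrist_force: [1.1, 0.1, -2.0]
gripper_width: 0.276
gripper_force: 30.0
```

```bash
python3 - <<'E'
from h import *
plan(.6755,.1553,.0805,179.94)
E
```

```text
t 20.1 at [0.6757 0.1547 0.0808] yang 179.82 tilt [ 0.001  0.    -1.   ] j [ 26.  36.   0.   0. -54. -26.] F [ 1.1  0.1 -2. ] w 0.276
turn about tool z first (rad): -0.002
tool shift [-0.0006  0.0002  0.0003] rows 1 per row [-0.0006  0.0002  0.0003]
```

Now release and look.

>>> drive_tool(
  steps=[0,0,0,0,0,0.0005,0,0,0,0,0,0,0,0.4,0,0,0,0,0,0,0.6,0,0,0,0,0,0,0.8,0,0,0,0,0,0,1,0,0,0,0,0,0,1,0,0,0,0,0,0,1,0,0,0,0,0,0,1,0,0,0,0,0,0,1,0,0,0,0,0,0,1],
)

```text
time_s: 20.93
tcp_pos: [0.6755, 0.1546, 0.0802]
ee_rot: [[-0.003, -1.0, -0.0], [-1.0, 0.003, -0.0], [0.0, 0.0, -1.0]]
wrist_force: [0.5, -0.5, 0.5]
gripper_width: 0.873
gripper_force: 0.0
```

>>> drive_tool(
  steps=[0,0,0,0,0,-0.01,1,0,0,0,0,0,-0.02,1,0,0,0,0,0,-0.03,1,0,0,0,0,0,-0.035,1,0,0,0,0,0,-0.035,1,0,0,0,0,0,-0.02,1,0,0,0,0.02,0,0,1,0,0,0,0.03,0.02,0,1,0,0,0,0.03,0.03,0,1,0,0,0,0.03,0.03,0,1],
)

```text
time_s: 21.77
tcp_pos: [0.5954, 0.0449, 0.2306]
ee_rot: [[-0.003, -1.0, 0.0], [-1.0, 0.003, 0.0], [-0.0, -0.0, -1.0]]
wrist_force: [-0.7, -0.1, -0.3]
gripper_width: 1.0
gripper_force: 0.0
```

```bash
cat >> h.py <<'E'
def pads(im):
    hsv=cv2.cvtColor(im,cv2.COLOR_BGR2HSV); return blobs(im,cv2.inRange(hsv,(15,90,80),(40,255,255)),'brass',20,.014)
def plates(im,roi=(215,320,312,480),lo=140):
    hsv=cv2.cvtColor(im,cv2.COLOR_BGR2HSV); return blobs(im,cv2.inRange(hsv,(0,0,lo),(180,40,255)),'plate',250,.010,roi=roi)
E
python3 - <<'E'
from h import *
im=grab('top','t8.png'); plates(im); b=grab('side','s8.png'); plan(.45,-.031,.12)
cv2.imwrite('pics/s8c.png',np.hstack([cv2.resize(b[210:330,190:310],(400,400),interpolation=cv2.INTER_CUBIC),cv2.resize(im[160:310,310:460],(400,400),interpolation=cv2.INTER_CUBIC)]))
E
```

```text
plate 562 px [433.6 270.7] c [ 485.4 -286. ] sz [72. 51.] ang 13.9
plate 556 px [413.2 279.1] c [ 464.8 -234.6] sz [72. 50.] ang 12.8
plate 566 px [331.4 284.4] c [450.7 -31.5] sz [50. 71.] ang 166.3
t 21.9 at [0.5914 0.0421 0.2311] yang 179.62 tilt [-0.003 -0.001 -1.   ] j [ 20.  19.  -5.  -0. -66. -20.] F [-0.3  0.8 -0.1] w 1.0
tool shift [0.074  0.1405 0.1116] rows 4 per row [0.0185 0.0351 0.0279]
```

View pics/s8c.png

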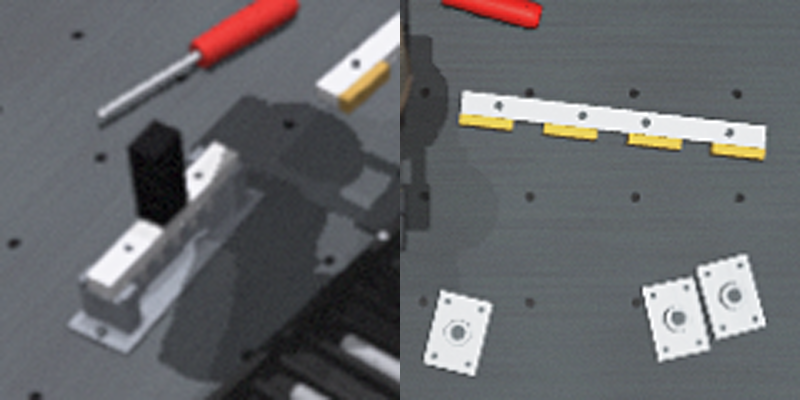

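The side crop shows the rake upright on its rest. In the top crop one plate has been knocked: the plates are now at px (331,284), (413,279) and (434,271), the last two nearly touching. I'll hold each plate by its boss, carry it just off the table, and set it flush. Left plate first.

>>> drive_tool(
  steps=[0,0,-0.1215,0,0,0,1,0,0,-0.1215,0,0,0,1,0,0,-0.1215,0,0,0,1,0,0,-0.1215,0,0,0,1,0,0,-0.1215,0,0,0,1,0,0,-0.1215,0,0,0,1,0,0,-0.1215,0,0,0,1,0,0,-0.1215,0,0,0,1,0,0,-0.1215,0,0,0,1,0,0,-0.1215,0,0,0,0.8],
)

```text
time_s: 22.7
tcp_pos: [0.5968, 0.0463, 0.2311]
ee_rot: [[0.938, -0.345, 0.001], [-0.345, -0.939, 0.0], [0.001, -0.001, -1.0]]
wrist_force: [0.8, -0.0, -0.4]
gripper_width: 0.975
gripper_force: 0.0
```

>>> drive_tool(
  steps=[0,0,-0.1215,0,0,0,0.7,0,0,0,0,0,0,0.6,0,0,0,0,0,0,0.6],
)

```text
time_s: 22.95
tcp_pos: [0.5967, 0.0462, 0.2308]
ee_rot: [[0.971, -0.238, 0.001], [-0.238, -0.971, 0.0], [0.001, -0.0, -1.0]]
wrist_force: [0.1, -0.1, 0.6]
gripper_width: 0.784
gripper_force: 0.0
```

```bash
python3 - <<'E'
from h import *
plan(.4505,-.0313,.07,256.2)
E
```

```text
t 22.9 at [0.5967 0.0462 0.2308] yang 256.24 tilt [ 0.001  0.    -1.   ] j [ 20.  20.  -4.   0. -66.  56.] F [ 0.1 -0.1  0.6] w 0.784
turn about tool z first (rad): 0.0006
tool shift [-0.1235  0.1101  0.1608] rows 5 per row [-0.0247  0.022   0.0322]
```

>>> drive_tool(
  steps=[0,0,0,-0.0206,0.01835,0.0268,0.6,0,0,0,-0.0206,0.01835,0.0268,0.6,0,0,0,-0.0206,0.01835,0.0268,0.6,0,0,0,-0.0206,0.01835,0.0268,0.6,0,0,0,-0.0206,0.01835,0.0268,0.6,0,0,0,-0.0205,0.01835,0.0268,0.6,0,0,0,0,0,0,0.6,0,0,0,0,0,0,0.6,0,0,0,0,0,0,0.6],
)

```text
time_s: 23.7
tcp_pos: [0.4518, -0.0318, 0.0701]
ee_rot: [[0.972, -0.236, 0.002], [-0.236, -0.972, 0.0], [0.002, -0.001, -1.0]]
wrist_force: [-0.1, 0.3, -0.1]
gripper_width: 0.601
gripper_force: 0.0
```

```bash
python3 - <<'E'
from h import *
plan(.4505,-.0313,.031,256.2); im=grab('side','s9.png')
cv2.imwrite('pics/s9c.png',cv2.resize(im[200:320,300:460],None,fx=4,fy=4,interpolation=cv2.INTER_CUBIC))
E
```

```text
t 23.7 at [ 0.4518 -0.0318  0.0701] yang 256.34 tilt [ 0.002  0.    -1.   ] j [ 17.  18. -36.   0. -36.  60.] F [-0.1  0.3 -0.1] w 0.601
turn about tool z first (rad): 0.0025
tool shift [-0.0014 -0.0001  0.0391] rows 1 per row [-0.0014 -0.0001  0.0391]
```

>>> drive_tool(
  steps=[0,0,0,-0.0014,0,0.01,0.6,0,0,0,0,0,0.01,0.6,0,0,0,0,0,0.008,0.6,0,0,0,0,0,0.006,0.6,0,0,0,0,0,0.003,0.6,0,0,0,0,0,0.002,0.5,0,0,0,0,0,0,0.4,0,0,0,0,0,0,0,0,0,0,0,0,0,0,0,0,0,0,0,0,0],
)

```text
time_s: 24.58
tcp_pos: [0.4492, -0.0317, 0.0307]
ee_rot: [[0.972, -0.235, 0.001], [-0.235, -0.972, 0.0], [0.001, -0.0, -1.0]]
wrist_force: [-0.3, -0.0, 0.3]
gripper_width: 0.303
gripper_force: 0.0
```

>>> drive_tool(
  steps=[0,0,0,0,0,0,0,0,0,0,0,0,0,0,0,0,0,0,0,0,0,0,0,0,0,0,0,0],
)

```text
time_s: 24.92
tcp_pos: [0.4492, -0.0317, 0.0307]
ee_rot: [[0.972, -0.235, 0.001], [-0.235, -0.972, 0.0], [0.0, -0.0, -1.0]]
wrist_force: [-0.3, 0.4, 2.9]
gripper_width: 0.258
gripper_force: 30.0
```

```bash
cat >> h.py <<'E'
YF=-6.35
E
python3 - <<'E'
from h import *
pads(cv2.imread('pics/t8.png')); f=np.array([np.cos(np.radians(YF)),np.sin(np.radians(YF))])
t=np.array([.6483,-.0568])+f*(-.0041-.035-.012); print(t); plan(t[0],t[1],.034,263.65)
E
```

```text
brass 88 px [341.8 205.3] c [648.2 -56.9] sz [50. 11.] ang 83.8
brass 89 px [373.4 209. ] c [ 639.4 -136.2] sz [49. 11.] ang 83.9
brass 91 px [404.9 212.6] c [ 630.6 -215.6] sz [51. 11.] ang 83.9
brass 89 px [436.1 216.3] c [ 621.8 -294. ] sz [51. 11.] ang 84.0
[ 0.59751351 -0.05114825]
t 24.9 at [ 0.4492 -0.0317  0.0307] yang 256.41 tilt [ 0.001  0.    -1.   ] j [ 17.  22. -38.   0. -30.  60.] F [-0.3  0.4  2.9] w 0.258
turn about tool z first (rad): -0.1264
tool shift [ 0.1496  0.0029 -0.0033] rows 4 per row [ 0.0374  0.0007 -0.0008]
```

```bash
python3 - <<'E'
from h import *
for f in('side0','s8'):
    im=cv2.imread(f'pics/{f}.png'); hsv=cv2.cvtColor(im,cv2.COLOR_BGR2HSV)
    blobs(im,cv2.inRange(hsv,(0,0,150),(180,40,255)),f,150,.008,'side',(190,290,340,425))
im=grab('top','t10.png'); plates(im); a=im[240:320,290:390]
b=grab('side','s10.png')[215:315,310:435]
cv2.imwrite('pics/s10c.png',np.hstack([cv2.resize(a,(400,320),interpolation=cv2.INTER_CUBIC),cv2.resize(b,(400,320),interpolation=cv2.INTER_CUBIC)]))
E
```

```text
side0 269 px [396.7 206.2] c [ 486.3 -290.1] sz [70. 51.] ang 14.6
side0 310 px [399.1 229.7] c [ 440.5 -207.9] sz [69. 51.] ang 12.7
side0 390 px [364.  270.4] c [451.6 -34. ] sz [50. 70.] ang 166.3
s8 595 px [396.1 213.2] c [ 475.  -263.7] sz [ 75. 112.] ang 107.7
s8 412 px [364.2 270.3] c [451.3 -34.1] sz [51. 71.] ang 166.7
plate 569 px [433.6 270.7] c [ 485.4 -286.3] sz [72. 51.] ang 15.1
plate 565 px [413.2 279.1] c [ 464.6 -234.2] sz [72. 51.] ang 12.4
```

View pics/s10c.png

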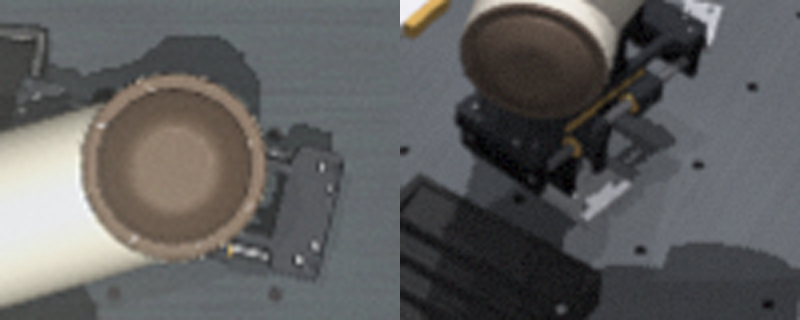

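The plate is held (the fingers hide most of it); both cameras put it at (451,-33), within 2 mm of the TCP. Lift 3 mm, turn, carry towards pad4.

>>> drive_tool(
  steps=[0,0,0,0,0,-0.002,0,0,0,0,0,0,-0.002,0,0,0,-0.06,0,0,0,0,0,0,-0.066,0,0,0,0,0,0,0,0.015,0.0003,0,0,0,0,0,0.03,0.0006,0,0,0,0,0,0.035,0.0007,0,0,0,0,0,0.035,0.0007,0,0,0,0,0,0.02,0.0004,0,0,0,0,0,0.01,0.0002,0,0],
)

```text
time_s: 25.85
tcp_pos: [0.5957, -0.0511, 0.0338]
ee_rot: [[0.994, -0.112, 0.002], [-0.112, -0.994, 0.0], [0.002, -0.0, -1.0]]
wrist_force: [0.1, -0.8, -2.1]
gripper_width: 0.257
gripper_force: 30.0
```

```bash
python3 - <<'E'
from h import *
f=np.array([np.cos(np.radians(YF)),np.sin(np.radians(YF))])
t=np.array([.6483,-.0568])+f*(-.0041-.035); print(t); plan(t[0],t[1],.031,263.65)
E
```

```text
[ 0.60943989 -0.05247547]
t 25.9 at [ 0.5957 -0.0511  0.0338] yang 263.58 tilt [ 0.002  0.    -1.   ] j [ 11.  32. -17.   0. -41.  73.] F [ 0.1 -0.8 -2.1] w 0.257
turn about tool z first (rad): -0.0011
tool shift [ 0.0138 -0.0001  0.0028] rows 1 per row [ 0.0138 -0.0001  0.0028]
```

>>> drive_tool(
  steps=[0,0,0,0.002,0,0.0015,0,0,0,0,0.003,0,0.0015,0,0,0,0,0.003,0,0,0,0,0,0,0.002,0,0,0,0,0,0,0.001,0,0,0,0,0,0,0,0,0,0],
)

```text
time_s: 26.35
tcp_pos: [0.6034, -0.0519, 0.0313]
ee_rot: [[0.994, -0.111, -0.0], [-0.111, -0.994, 0.0], [-0.0, -0.0, -1.0]]
wrist_force: [0.3, 0.4, -2.9]
gripper_width: 0.266
gripper_force: 30.0
```

>>> drive_tool(
  steps=[0,0,0,0.001,0,0,0,0,0,0,0.001,0,0,0,0,0,0,0,0,0,0],
)

```text
time_s: 26.6
tcp_pos: [0.6058, -0.0522, 0.0315]
ee_rot: [[0.994, -0.111, 0.0], [-0.111, -0.994, 0.0], [0.0, -0.0, -1.0]]
wrist_force: [0.2, -0.1, -2.1]
gripper_width: 0.262
gripper_force: 30.0
```

>>> drive_tool(
  steps=[0,0,0,0.001,0,0,0,0,0,0,0.001,0,0,0,0,0,0,0,0,0,0],
)

```text
time_s: 26.85
tcp_pos: [0.6079, -0.0525, 0.0314]
ee_rot: [[0.994, -0.111, 0.0], [-0.111, -0.994, -0.0], [0.0, -0.0, -1.0]]
wrist_force: [-0.9, 0.8, -2.7]
gripper_width: 0.264
gripper_force: 30.0
```

>>> drive_tool(
  steps=[0,0,0,0.001,0,0.0004,0,0,0,0,0.001,0,0,0,0,0,0,0,0,0,0],
)

```text
time_s: 27.1
tcp_pos: [0.6082, -0.0527, 0.0308]
ee_rot: [[0.994, -0.111, -0.004], [-0.111, -0.994, -0.0], [-0.004, 0.001, -1.0]]
wrist_force: [-4.8, 1.1, 0.5]
gripper_width: 0.262
gripper_force: 30.0
```

>>> drive_tool(
  steps=[0,0,0,0.0008,0,0,0,0,0,0,0.0007,0,0,0,0,0,0,0,0,0,0],
)

```text
time_s: 27.35
tcp_pos: [0.6083, -0.0527, 0.0308]
ee_rot: [[0.994, -0.112, -0.006], [-0.112, -0.994, -0.0], [-0.006, 0.001, -1.0]]
wrist_force: [-7.9, 2.5, 2.9]
gripper_width: 0.263
gripper_force: 30.0
```

>>> drive_tool(
  steps=[0,0,0,0.0008,0,0,0,0,0,0,0.0007,0,0,0,0,0,0,0,0,0,0],
)

```text
time_s: 27.6
tcp_pos: [0.6084, -0.0527, 0.0307]
ee_rot: [[0.994, -0.112, -0.01], [-0.112, -0.994, -0.0], [-0.009, 0.001, -1.0]]
wrist_force: [-9.0, 3.5, 6.3]
gripper_width: 0.266
gripper_force: 30.0
```

```bash
python3 - <<'E'
from h import *
print(np.round(r.sense()['effort'],1)); plan(.61,-.0525,.031,263.65)
E
```

```text
[ -2.1 -40.9  17.6   4.6   2.9  -0.1]
t 27.6 at [ 0.6084 -0.0527  0.0307] yang 263.58 tilt [-0.01 -0.   -1.  ] j [ 10.  33. -15.  -0. -42.  74.] F [-9.   3.5  6.3] w 0.266
turn about tool z first (rad): -0.0013
tool shift [ 0.0016 -0.0004 -0.0003] rows 1 per row [ 0.0016 -0.0004 -0.0003]
```

>>> drive_tool(
  steps=[0,0,0,-0.001,0,0,0,0,0,0,-0.001,0,0,0,0,0,0,0,0,0,0,0,0,0,0,0,0,0.35,0,0,0,0,0,0,0.45,0,0,0,0,0,0,0.6,0,0,0,0,0,0,0.6,0,0,0,0,0,0,0.6,0,0,0,0,0,-0.01,0.6,0,0,0,0,0,-0.02,0.6],
)

```text
time_s: 28.43
tcp_pos: [0.6091, -0.053, 0.0594]
ee_rot: [[0.994, -0.112, -0.005], [-0.112, -0.994, -0.001], [-0.005, 0.001, -1.0]]
wrist_force: [-0.0, 0.7, -0.5]
gripper_width: 0.588
gripper_force: 0.0
```

>>> drive_tool(
  steps=[0,0,0,-0.01,0,-0.03,0.6,0,0,0,-0.04,0.03,-0.02,0.6,0,0,0,-0.04,0.04,-0.01,0.6,0,0,0,-0.03,0.04,0,0.6,0,0,0,0,0.03,0,0.6,0,0,0,0,0,0,0.6,0,0,0,0,0,0,0.6],
)

```text
time_s: 29.02
tcp_pos: [0.5035, -0.1584, 0.115]
ee_rot: [[0.994, -0.114, 0.002], [-0.114, -0.994, -0.0], [0.002, -0.0, -1.0]]
wrist_force: [0.1, 0.4, -0.4]
gripper_width: 0.601
gripper_force: 0.0
```

```bash
cat >> h.py <<'E'
def fp(c,a):
    # plate in fence frame: pad4-based face estimate
    f=np.radians(YF); x=np.array([np.cos(f),np.sin(f)]); y=np.array([-x[1],x[0]]); o=np.array([648.3,-56.8])-4.1*x-120*y
    d=np.array(c)-o; return d@x,d@y,(a-YF+90)%180-90
E
python3 - <<'E'
from h import *
im=grab('top','t11.png')
for c,a in plates(im,(195,320,312,480)): print(np.round(fp(c,a),1))
b=grab('side','s11.png'); hsv=cv2.cvtColor(b,cv2.COLOR_BGR2HSV)
for c,a in blobs(b,cv2.inRange(hsv,(0,0,150),(180,40,255)),'side',150,.008,'side',(190,290,290,425)): print(np.round(fp(c,a),1))
plan(.4648,-.2345,.1,282.7)
E
```

```text
plate 956 px [389.6 204.4] c [ 652.1 -177.9] sz [291.  22.] ang 83.6
plate 338 px [340.2 216. ] c [620.1 -53.2] sz [52. 47.] ang 84.5
plate 2392 px [324.5 270.8] c [480.9 -18.1] sz [231.  70.] ang 0.4
plate 1747 px [368.4 249.9] c [ 538.  -131.9] sz [108. 119.] ang 90.2
plate 273 px [438.3 274.3] c [ 485.3 -286.8] sz [71. 50.] ang 13.2
plate 295 px [414.3 286. ] c [ 450.2 -237.8] sz [43. 51.] ang 100.9
[21.3  0.1 90. ]
[-24.3 120.4 -89.2]
[-166.6  140.     6.8]
[-97.2  33.1 -83.4]
[-132.5 -126.7   19.6]
[-172.8  -81.8  -72.8]
side 474 px [313.8 214. ] c [ 658.4 -153.4] sz [229.  26.] ang 83.6
side 278 px [397.1 206. ] c [ 486.3 -290.7] sz [70. 51.] ang 14.1
side 219 px [398.8 221.2] c [ 459.3 -238.3] sz [58. 50.] ang 12.4
side 208 px [306.3 239.7] c [621.7 -55.8] sz [50. 50.] ang 84.2
[24.8 25.1 89.9]
[-131.  -130.4   20.5]
[-163.7  -81.3   18.7]
[-22.5 118.1 -89.4]
t 29.1 at [ 0.504  -0.1569  0.1144] yang 263.61 tilt [ 0.001 -0.    -1.   ] j [  0.  20. -23.   0. -47.  83.] F [1.  1.6 0.2] w 0.6
turn about tool z first (rad): -0.3331
tool shift [-0.0553  0.067   0.0144] rows 2 per row [-0.0277  0.0335  0.0072]
```

>>> drive_tool(
  steps=[0,0,-0.111,0,0,0,0.45,0,0,-0.111,0,0,0,0.45,0,0,-0.111,0,0,0,0.45,0,0,0,-0.0184,0.0223,0.01,0.45,0,0,0,-0.0184,0.0223,0.015,0.45,0,0,0,-0.0184,0.0223,0.015,0.45,0,0,0,0,0,0.01,0.45,0,0,0,0,0,0,0.45,0,0,0,0,0,0,0.45,0,0,0,0,0,0,0.45],
)

```text
time_s: 29.95
tcp_pos: [0.4658, -0.2337, 0.0644]
ee_rot: [[0.975, 0.222, 0.002], [0.222, -0.975, -0.001], [0.001, 0.001, -1.0]]
wrist_force: [-0.1, 0.4, 0.7]
gripper_width: 0.448
gripper_force: 0.0
```

```bash
python3 - <<'E'
from h import *
plan(.4648,-.2345,.031,282.7)
b=grab('side','s12.png'); hsv=cv2.cvtColor(b,cv2.COLOR_BGR2HSV)
for c,a in blobs(b,cv2.inRange(hsv,(0,0,150),(180,40,255)),'side',150,.008,'side',(190,290,290,425)): print(np.round(fp(c,a),1))
E
```

```text
t 29.9 at [ 0.4658 -0.2337  0.0644] yang 282.82 tilt [ 0.002 -0.001 -1.   ] j [ -9.  24. -27.   0. -39. 112.] F [-0.1  0.4  0.7] w 0.448
turn about tool z first (rad): 0.0021
tool shift [-0.0011  0.0006  0.0334] rows 1 per row [-0.0011  0.0006  0.0334]
side 510 px [316.  212.3] c [ 657.7 -160.8] sz [244.  25.] ang 83.6
side 306 px [309.8 241.5] c [611.3 -54.7] sz [51. 70.] ang 173.5
[25.  17.7 89.9]
[-3.29e+01  1.18e+02 -1.00e-01]
```

>>> drive_tool(
  steps=[0,0,0.002,-0.001,0.0006,0.01,0.45,0,0,0,0,0,0.008,0.45,0,0,0,0,0,0.007,0.45,0,0,0,0,0,0.005,0.45,0,0,0,0,0,0.003,0.45,0,0,0,0,0,0.0005,0.4,0,0,0,0,0,0,0,0,0,0,0,0,0,0,0,0,0,0,0,0,0,0,0,0,0,0,0,0],
)

```text
time_s: 30.83
tcp_pos: [0.4636, -0.2354, 0.0304]
ee_rot: [[0.976, 0.218, 0.001], [0.218, -0.976, -0.0], [0.001, 0.0, -1.0]]
wrist_force: [0.3, -0.5, 0.0]
gripper_width: 0.263
gripper_force: 30.0
```

>>> drive_tool(
  steps=[0,0,0,0,0,0,0,0,0,0,0,0,0,0],
)

```text
time_s: 31.0
tcp_pos: [0.4636, -0.2354, 0.0304]
ee_rot: [[0.976, 0.218, 0.001], [0.218, -0.976, -0.0], [0.001, 0.0, -1.0]]
wrist_force: [0.5, -0.5, 0.0]
gripper_width: 0.26
gripper_force: 30.0
```

```bash
python3 - <<'E'
from h import *
b=grab('side','s13.png'); hsv=cv2.cvtColor(b,cv2.COLOR_BGR2HSV)
for c,a in blobs(b,cv2.inRange(hsv,(0,0,150),(180,40,255)),'side',100,.008,'side',(190,290,340,425)): print(np.round(fp(c,a),1))
f=np.array([np.cos(np.radians(YF)),np.sin(np.radians(YF))])
t=np.array([.6306,-.2156])+f*(-.0041-.035-.010); print(t); plan(t[0],t[1],.034,263.65)
E
```

```text
[ 0.58180124 -0.21016946]
t 31.1 at [ 0.4636 -0.2353  0.0304] yang 282.58 tilt [ 0.001 -0.    -1.   ] j [ -9.  27. -29.   0. -35. 112.] F [ 0.6 -1.3 -0. ] w 0.259
turn about tool z first (rad): 0.3304
tool shift [ 0.1147 -0.0381 -0.0036] rows 3 per row [ 0.0382 -0.0127 -0.0012]
```

>>> drive_tool(
  steps=[0,0,0,0,0,-0.004,0,0,0,0,0,0,-0.008,0,0,0,0,0,0,-0.01,0,0,0,0,0,0,-0.008,0,0,0,0.08,0,0,0,0,0,0,0.085,0,0,0,0,0,0,0.085,0,0,0,0,0,0,0.08,0,0,0,0,0,0,0,0.02,-0.0066,0,0,0,0,0,0.025,-0.0083,0,0],
)

```text
time_s: 31.88
tcp_pos: [0.5085, -0.2255, 0.0613]
ee_rot: [[0.994, -0.112, -0.001], [-0.112, -0.994, 0.0], [-0.001, -0.0, -1.0]]
wrist_force: [0.8, -2.0, -3.3]
gripper_width: 0.264
gripper_force: 30.0
```

>>> drive_tool(
  steps=[0,0,0,0.025,-0.0083,0,0,0,0,0,0.02,-0.0066,0,0,0,0,0,0.015,-0.005,0,0,0,0,0,0.0097,-0.0033,0.005,0,0,0,0,0,0,0.009,0,0,0,0,0,0,0.008,0,0,0,0,0,0,0.004,0,0,0,0,0,0,0,0,0,0,0,0,0,0,0],
)

```text
time_s: 32.63
tcp_pos: [0.5804, -0.2103, 0.0337]
ee_rot: [[0.994, -0.111, -0.002], [-0.111, -0.994, 0.0], [-0.002, 0.0, -1.0]]
wrist_force: [-0.0, -0.4, -2.1]
gripper_width: 0.266
gripper_force: 30.0
```

```bash
python3 - <<'E'
from h import *
f=np.array([np.cos(np.radians(YF)),np.sin(np.radians(YF))])
t=np.array([.6306,-.2156])+f*(-.0041-.035); print(t); plan(t[0],t[1],.0305,263.65)
E
```

```text
[ 0.59173989 -0.21127547]
t 32.6 at [ 0.5804 -0.2103  0.0337] yang 263.64 tilt [-0.002  0.    -1.   ] j [ -5.  33. -14.   0. -43.  89.] F [-0.  -0.4 -2.1] w 0.266
turn about tool z first (rad): -0.0001
tool shift [ 0.0114 -0.0003  0.0032] rows 1 per row [ 0.0114 -0.0003  0.0032]
```

>>> drive_tool(
  steps=[0,0,0,0.002,0,0.0015,0,0,0,0,0.003,0,0.0015,0,0,0,0,0.002,0,0,0,0,0,0,0.001,0,0,0,0,0,0,0.001,0,0,0,0,0,0,0,0,0,0],
)

```text
time_s: 33.13
tcp_pos: [0.5908, -0.211, 0.0313]
ee_rot: [[0.994, -0.11, 0.0], [-0.11, -0.994, 0.0], [0.0, -0.0, -1.0]]
wrist_force: [-0.1, 0.5, -2.6]
gripper_width: 0.262
gripper_force: 30.0
```

>>> drive_tool(
  steps=[0,0,0,0.001,0,0,0,0,0,0,0.001,0,0,0,0,0,0,0,0,0,0],
)

```text
time_s: 33.38
tcp_pos: [0.5911, -0.211, 0.0309]
ee_rot: [[0.994, -0.111, -0.004], [-0.111, -0.994, 0.001], [-0.004, -0.0, -1.0]]
wrist_force: [-4.1, 2.1, -1.6]
gripper_width: 0.26
gripper_force: 30.0
```

>>> drive_tool(
  steps=[0,0,0,0.001,0,0,0,0,0,0,0.001,0,0,0,0,0,0,0,0,0,0],
)

```text
time_s: 33.63
tcp_pos: [0.5912, -0.211, 0.0306]
ee_rot: [[0.994, -0.111, -0.008], [-0.111, -0.994, 0.001], [-0.008, -0.001, -1.0]]
wrist_force: [-7.4, 1.3, 0.8]
gripper_width: 0.26
gripper_force: 30.0
```

>>> drive_tool(
  steps=[0,0,0,0,0,0.0006,0,0,0,0,-0.001,0,0,0,0,0,0,-0.001,0,0,0,0,0,0,0,0,0,0.35,0,0,0,0,0,0,0.45,0,0,0,0,0,0,0.6,0,0,0,0,0,0,0.6,0,0,0,0,0,0,0.6,0,0,0,0,0,-0.01,0.6,0,0,0,0,0,-0.02,0.6],
)

```text
time_s: 34.47
tcp_pos: [0.5911, -0.2109, 0.059]
ee_rot: [[0.994, -0.11, -0.005], [-0.11, -0.994, 0.001], [-0.005, -0.0, -1.0]]
wrist_force: [-0.1, -0.7, -0.5]
gripper_width: 0.587
gripper_force: 0.0
```

>>> drive_tool(
  steps=[0,0,0,-0.01,0,-0.03,0.6,0,0,-0.12,0,0,0,0.6,0,0,-0.12,0,0,0,0.6,0,0,-0.12,0,0,0,0.6,0,0,0,-0.03,0,0,0.6,0,0,0,0,0,0,0.6,0,0,0,0,0,0,0.6],
)

```text
time_s: 35.05
tcp_pos: [0.5529, -0.2179, 0.0916]
ee_rot: [[0.969, 0.246, 0.001], [0.246, -0.969, -0.0], [0.001, 0.0, -1.0]]
wrist_force: [0.8, -0.1, -0.5]
gripper_width: 0.6
gripper_force: 0.0
```

```bash
python3 - <<'E'
from h import *
b=grab('side','s14.png'); hsv=cv2.cvtColor(b,cv2.COLOR_BGR2HSV)
for c,a in blobs(b,cv2.inRange(hsv,(0,0,150),(180,40,255)),'side',100,.008,'side',(180,290,290,425)): print(np.round(fp(c,a),1))
plan(.485,-.2867,.06,284.3)
E
```

```text
side 483 px [316.1 211.8] c [ 658.4 -163.6] sz [244.  24.] ang 83.6
side 280 px [397.1 206.2] c [ 486.1 -290.4] sz [70. 52.] ang 14.6
[26.  14.9 89.9]
[-131.3 -130.1   21. ]
t 35.1 at [ 0.554  -0.2178  0.0917] yang 284.29 tilt [ 0.002 -0.001 -1.   ] j [ -6.  27. -15.   0. -48. 110.] F [ 0.1  0.4 -0.1] w 0.602
turn about tool z first (rad): -0.0002
tool shift [-0.0838  0.0497  0.0317] rows 3 per row [-0.0279  0.0166  0.0106]
```

>>> drive_tool(
  steps=[0,0,0,-0.021,0.0124,0,0.6,0,0,0,-0.021,0.0124,0,0.6,0,0,0,-0.021,0.0124,0.01,0.6,0,0,0,-0.0208,0.0125,0.012,0.6,0,0,0,0,0,0.01,0.6,0,0,0,0,0,0,0.6,0,0,0,0,0,0,0.6,0,0,0,0,0,0,0.6],
)

```text
time_s: 35.77
tcp_pos: [0.4863, -0.2863, 0.0593]
ee_rot: [[0.969, 0.248, 0.002], [0.248, -0.969, -0.001], [0.002, 0.001, -1.0]]
wrist_force: [-0.6, -0.7, 1.2]
gripper_width: 0.6
gripper_force: 0.0
```

```bash
python3 - <<'E'
from h import *
plan(.485,-.2867,.0308,284.3)
E
```

```text
t 35.8 at [ 0.4863 -0.2863  0.0593] yang 284.38 tilt [ 0.002 -0.001 -1.   ] j [-14.  27. -21.   0. -42. 118.] F [-0.6 -0.7  1.2] w 0.6
turn about tool z first (rad): 0.0014
tool shift [-0.0014  0.0001  0.0285] rows 1 per row [-0.0014  0.0001  0.0285]
```

>>> drive_tool(
  steps=[0,0,0,-0.0014,0,0.01,0.6,0,0,0,0,0,0.008,0.6,0,0,0,0,0,0.006,0.6,0,0,0,0,0,0.003,0.5,0,0,0,0,0,0.0015,0.4,0,0,0,0,0,0,0.3,0,0,0,0,0,0,0,0,0,0,0,0,0,0,0,0,0,0,0,0,0,0,0,0,0,0,0,0],
)

```text
time_s: 36.6
tcp_pos: [0.4835, -0.2868, 0.0303]
ee_rot: [[0.969, 0.247, 0.001], [0.247, -0.969, -0.0], [0.001, 0.0, -1.0]]
wrist_force: [0.4, 0.8, -0.1]
gripper_width: 0.268
gripper_force: 30.0
```

>>> drive_tool(
  steps=[0,0,0,0,0,0,0,0,0,0,0,0,0,0,0,0,0,0,0,0,0,0,0,0,0,0,0,0],
)

```text
time_s: 36.93
tcp_pos: [0.4835, -0.2868, 0.0303]
ee_rot: [[0.969, 0.247, 0.001], [0.247, -0.969, -0.0], [0.0, 0.0, -1.0]]
wrist_force: [0.1, -1.1, -0.3]
gripper_width: 0.262
gripper_force: 30.0
```

```bash
python3 - <<'E'
from h import *
f=np.array([np.cos(np.radians(YF)),np.sin(np.radians(YF))])
t=np.array([.6218,-.2943])+f*(-.0041-.035-.010); print(t); plan(t[0],t[1],.034,263.65)
E
```

```text
[ 0.57300124 -0.28886946]
t 36.9 at [ 0.4835 -0.2868  0.0303] yang 284.3 tilt [ 0.001 -0.    -1.   ] j [-14.  30. -22.   0. -38. 118.] F [ 0.1 -1.1 -0.3] w 0.262
turn about tool z first (rad): 0.3605
tool shift [ 0.0892 -0.0079 -0.0037] rows 3 per row [ 0.0297 -0.0026 -0.0012]
```

>>> drive_tool(
  steps=[0,0,0,0,0,-0.002,0,0,0,0,0,0,-0.002,0,0,0,0.09,0,0,0,0,0,0,0.09,0,0,0,0,0,0,0.09,0,0,0,0,0,0,0.0905,0,0,0,0,0,0,0,0.015,-0.0015,0,0,0,0,0,0.025,-0.002,0,0,0,0,0,0.025,-0.002,0,0,0,0,0,0.0242,-0.0024,0,0],
)

```text
time_s: 37.77
tcp_pos: [0.5731, -0.2886, 0.0338]
ee_rot: [[0.994, -0.111, -0.001], [-0.111, -0.994, 0.001], [-0.001, -0.0, -1.0]]
wrist_force: [-0.3, -0.1, -2.2]
gripper_width: 0.264
gripper_force: 30.0
```

>>> drive_tool(
  steps=[0,0,0,0,0,0,0,0,0,0,0,0,0,0,0,0,0,0,0,0,0],
)

```text
time_s: 38.02
tcp_pos: [0.5713, -0.2882, 0.0332]
ee_rot: [[0.994, -0.111, -0.003], [-0.111, -0.994, 0.001], [-0.003, -0.001, -1.0]]
wrist_force: [0.4, -0.5, -3.1]
gripper_width: 0.259
gripper_force: 30.0
```

```bash
python3 - <<'E'
from h import *
f=np.array([np.cos(np.radians(YF)),np.sin(np.radians(YF))])
t=np.array([.6218,-.2943])+f*(-.0041-.035); print(t); plan(t[0],t[1],.0305,263.65)
E
```

```text
[ 0.58293989 -0.28997547]
t 38.0 at [ 0.5713 -0.2882  0.0332] yang 263.62 tilt [-0.003  0.001 -1.   ] j [-12.  35. -10.  -0. -45.  96.] F [ 0.4 -0.5 -3.1] w 0.259
turn about tool z first (rad): -0.0005
tool shift [0.0117 0.0004 0.0027] rows 1 per row [0.0117 0.0004 0.0027]
```

>>> drive_tool(
  steps=[0,0,0,0.002,0.0004,0.001,0,0,0,0,0.003,0,0.001,0,0,0,0,0.002,0,0.0005,0,0,0,0,0.001,0,0,0,0,0,0,0.001,0,0,0,0,0,0,0,0,0,0],
)

```text
time_s: 38.52
tcp_pos: [0.5811, -0.2901, 0.0315]
ee_rot: [[0.994, -0.111, -0.001], [-0.111, -0.994, 0.0], [-0.001, -0.0, -1.0]]
wrist_force: [-1.1, 0.5, -1.1]
gripper_width: 0.26
gripper_force: 30.0
```

>>> drive_tool(
  steps=[0,0,0,0.001,0,0,0,0,0,0,0.001,0,0,0,0,0,0,0,0,0,0],
)

```text
time_s: 38.77
tcp_pos: [0.5813, -0.2899, 0.0312]
ee_rot: [[0.994, -0.112, -0.005], [-0.112, -0.994, 0.002], [-0.006, -0.001, -1.0]]
wrist_force: [-4.1, 1.2, 0.5]
gripper_width: 0.262
gripper_force: 30.0
```

>>> drive_tool(
  steps=[0,0,0,0.001,0,0,0,0,0,0,0.001,0,0,0,0,0,0,0,0,0,0],
)

```text
time_s: 39.02
tcp_pos: [0.5815, -0.2899, 0.0308]
ee_rot: [[0.994, -0.112, -0.01], [-0.112, -0.994, 0.003], [-0.01, -0.002, -1.0]]
wrist_force: [-8.6, 1.9, 2.5]
gripper_width: 0.26
gripper_force: 30.0
```

Flush. Release, withdraw towards the start pose, and check.

>>> drive_tool(
  steps=[0,0,0,0,0,0.0004,0,0,0,0,-0.001,0,0,0,0,0,0,-0.001,0,0,0,0,0,0,0,0,0,0.35,0,0,0,0,0,0,0.45,0,0,0,0,0,0,0.6,0,0,0,0,0,0,0.6,0,0,0,0,0,0,0.6,0,0,0,0,0,-0.01,0.6,0,0,0,0,0,-0.02,0.6],
)

```text
time_s: 39.85
tcp_pos: [0.5822, -0.2899, 0.0595]
ee_rot: [[0.994, -0.111, -0.005], [-0.111, -0.994, 0.002], [-0.005, -0.001, -1.0]]
wrist_force: [0.2, 0.2, 0.3]
gripper_width: 0.588
gripper_force: 0.0
```

>>> drive_tool(
  steps=[0,0,0,0,0,-0.035,0.6,0,0,0,0,0,-0.04,0.6,0,0,0,-0.03,0,-0.03,0.6,0,0,0,-0.04,0,0,0.6,0,0,0,-0.035,0.02,0,0.6,0,0,0,-0.035,0.02,0,0.6,0,0,0,-0.03,0.03,0,0.6,0,0,0,-0.03,0.03,0,0.6,0,0,0,-0.03,0.03,0,0.6,0,0,0,-0.03,0.03,0,0.6],
)

```text
time_s: 40.68
tcp_pos: [0.3092, -0.4198, 0.1672]
ee_rot: [[0.994, -0.11, 0.002], [-0.11, -0.994, -0.002], [0.002, 0.002, -1.0]]
wrist_force: [0.8, -1.0, -0.1]
gripper_width: 0.599
gripper_force: 0.0
```

>>> drive_tool(
  steps=[0,0,0,0,0.04,0,0.6,0,0,0,0,0.04,0,0.6,0,0,0,0,0.04,0,0.6,0,0,0,0,0.04,0,0.6,0,0,0,0,0,0,0.6,0,0,0,0,0,0,0.6],
)

```text
time_s: 41.18
tcp_pos: [0.292, -0.5795, 0.1653]
ee_rot: [[0.994, -0.114, 0.0], [-0.114, -0.994, -0.0], [0.0, 0.0, -1.0]]
wrist_force: [-0.3, 0.5, -0.5]
gripper_width: 0.597
gripper_force: 0.0
```

```bash
python3 - <<'E'
from h import *
im=grab('top','t15.png')
for c,a in plates(im,(212,320,312,480)): print(np.round(fp(c,a),1))
pads(im)
b=grab('side','s15.png'); hsv=cv2.cvtColor(b,cv2.COLOR_BGR2HSV)
for c,a in blobs(b,cv2.inRange(hsv,(0,0,150),(180,40,255)),'side',150,.008,'side',(170,290,290,425)): print(np.round(fp(c,a),1))
rods(im); rods(b,'side',(285,385,235,350),120)
cv2.imwrite('pics/f15.png',cv2.resize(im[170:315,170:470],None,fx=2.6,fy=2.6,interpolation=cv2.INTER_CUBIC)); plan(.4,-.4,.2)
E
```

```text
plate 470 px [339.9 223.2] c [604.6 -51.7] sz [52. 61.] ang 174.0
plate 526 px [402.7 228.6] c [ 591.1 -209.9] sz [50. 70.] ang 173.7
plate 552 px [434.  232.1] c [ 582.3 -288.9] sz [52. 70.] ang 173.7
[-39.9 120.2   0.3]
[-35.8 -38.5   0. ]
[ -35.8 -118.     0. ]
brass 78 px [341.7 205.1] c [648.8 -56.9] sz [50. 10.] ang 83.5
brass 89 px [373.4 209. ] c [ 639.4 -136.2] sz [49. 11.] ang 83.9
brass 85 px [405.  212.5] c [ 631.  -215.6] sz [51. 10.] ang 83.9
brass 84 px [436.  216.2] c [ 622.1 -293.9] sz [51. 10.] ang 84.6
side 591 px [321.1 207.7] c [ 654.9 -185.9] sz [294.  25.] ang 83.7
side 248 px [364.8 194.1] c [ 583.3 -292.4] sz [51. 69.] ang 173.7
side 270 px [347.9 209.1] c [ 592.5 -213.1] sz [51. 68.] ang 173.6
side 330 px [311.2 241.9] c [610.2 -54.5] sz [51. 69.] ang 173.5
[ 24.9  -7.6 -90. ]
[ -34.5 -121.3    0. ]
[-34.  -41.5  -0. ]
[-3.400e+01  1.181e+02 -1.000e-01]
rod 230 px [209.6 269. ] c [485.8 271.4] sz [ 12. 121.] ang 173.4
rod 230 px [218.9 273.8] c [473.9 247.7] sz [ 12. 120.] ang 174.3
rod 218 px [228.3 275.6] c [470.1 223.6] sz [ 12. 117.] ang 174.2
rod 222 px
[... 152 characters left out ...]
-12.4 -26.5] rel 0.9
rod 177 px [242.1 293.6] c [650.5 186.3] sz [21. 75.] ang 91.7
rod 250 px [314.5 323.9] c [466.  174.4] sz [ 13. 114.] ang 174.5
rod 266 px [299.4 339.4] c [471.7 226.2] sz [ 13. 113.] ang 174.2
rod 288 px [291.8 346.7] c [475.7 250.4] sz [ 13. 117.] ang 174.7
rod 313 px [281.8 352.8] c [484.6 274.1] sz [ 13. 121.] ang 173.6
   tray [172.2   6.6] rel -82.4
   tray [-10.1 -24.3] rel 0.4
   tray [-9.7 27.8] rel 0.1
   tray [-8.3 52.4] rel 0.6
   tray [-1.8 76.8] rel -0.5
t 41.3 at [ 0.2926 -0.5773  0.1659] yang 263.64 tilt [ 0.  0. -1.] j [-49.  27.  -2.  -0. -60. 132.] F [ 0.1 -0.5 -0.2] w 0.599
tool shift [ 0.0871 -0.1882 -0.034 ] rows 5 per row [ 0.0174 -0.0376 -0.0068]
```

View pics/f15.png

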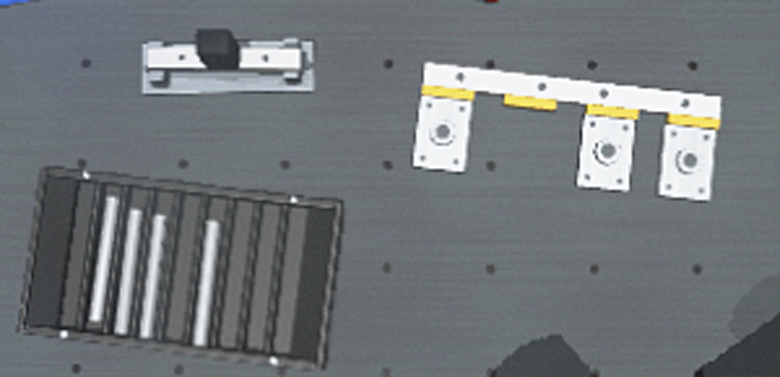

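The view shows four rods in their grooves, the rake on its rest, and three plates flush, square and centred on pads 4, 2 and 1. Handing in.

```bash
python3 -c "
from station import r
print(r.finish_job())"
```

```text
the job is handed in; nothing more can be done
None
```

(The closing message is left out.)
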